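Square up a pack of styrene blanks and mark it

ROBOT

A 7-joint arm with a two-finger parallel gripper is mounted at the origin on the work surface. World frame = base frame: x ahead of the robot, y to its left, z up, the work surface at z = 0. Lengths are in mm, angles in rad, forces in N, time in s.
With the tool pointing down it reaches from about 350 to 900 mm from the base axis. Payload 19.9 kg.
Tool frame: the origin (TCP) lies on the centre line of the jaws, within the pads' length; the fingertips stand 19 mm ahead of it and the grasp point (between the pads) is the TCP; z points along the fingers, y is the line along which they close (so a half turn about z gives the same grasp; the last joint's range is limited). The gripper opens to 94 mm and grips with 3 to 60 N. Pads are 16 mm wide; open, the fingers measure 119 mm over their backs; the gripper's body (75 mm by 177 mm) begins 78 mm behind the grasp point.
Start: joints at [-1.298, 0.417, -0.01, 1.614, 0.005, 1.111, -0.053], TCP at [192.911, 594.463, 224.425] pointing down, gripper open.
Joint ranges: [-2.81, 2.81], [-0.39, 2.02], [-1.27, 1.25], [0.06, 2.57], [-1.19, 4.33], [0.19, 2], [-2.82, 2.82]. Speed limits (rad/s): [1.89, 1.89, 2.39, 2.39, 3.01, 3.01, 3.01].

INTERFACE

Orientations are given as a rotation vector (axis times angle).
In Python, from station import r gives the robot as it stands.
- The arm moves only by the tool move_arm, never from a script. Its argument "steps" is a list of rows, each a list of 5 numbers: the shift along the tool's x, y, z normalised to -1 to 1, where 1 is 0.3 m, then the turn about the tool's z normalised to -1 to 1, where 1 is pi/4 rad, then the closure, from -1 (fully open) to 1 (shut). In form: [[x, y, z, twist, gripper], ...]. A call has 1 to 12 rows; each row is the pose to reach, as a shift and turn from the pose commanded when the call began, along the tool's axes at that moment; what a row does not reach only later rows make up. A row lasts 1/12 s, in which the tool goes at most 41.7 mm and 7.16 degrees, less where a joint would pass 70% of its speed; a pose out of reach is approached as far as the arm can. A call with a number of a shift or a turn outside -1 to 1 is refused whole. A call with a gripper value outside its range is refused whole. The fingers move at their own pace and stop on an object; "force" is the grip in N (left out, the last holds). Time passes only in rows, so rows that repeat a pose let the fingers close. It gives the time, the measured TCP pose, the force, the opening and the grip force at its end, in the units of the state.
- r.read_state(): the state, without advancing time (a new reading comes with each control period).
- r.get_image(name): name is "side" or "top"; returns a dict with "image" (400x640x3 uint8, red, green, blue), "fov_y" (degrees; the focal length in pixels is half the picture's height over the tangent of half this angle, whatever the lens; pixels are square), "cx", "cy" (the principal point, pixels), "origin" and "rotation" of the camera in the world. Camera axes: x right, y up, looking along -z (the intrinsics and any distortion apply to the point x, -y, -z); pixel columns grow to the right and rows downward; lengths in mm; the calibration is good to about 2 mm. A picture is of the moment at which its call begins. There is no depth.
- r.finish_job(): hands the job in; it is judged then, once.
The state is a dict: "time_s": time; "joint_pos": joint angles; "joint_velocities": joint speeds; "effort": joint torques, N m; "tcp_pos": TCP position; "orientation": TCP orientation; "wrist_force": force on the tool from outside, world axes, zero at the start; "wrist_torque": the same for the moment, N m; "width": finger opening in mm; "gripper_force": force on a finger pad.
Only numpy, scipy, OpenCV 4.12 (cv2) and the standard library are available. Lean on these libraries where they do the work, as an engineer would, in place of code of your own. Each camera call takes 0.05 s, during which the arm holds its last target. There are 200 camera calls.

TASK

Lay all the grey blanks from the cutting mat flat on the two that lie askew on the edge marker's bed, lengthways towards the marking unit, and tap the stack until every edge is flush and the pack sits tight against the end fence and the side stops. Then stand the steel weight on the middle of the pack and let go of it, and after that press the spring pedal right down to its stop, hold it for a moment and let it come up again. Leave the squared pack on the bed with the weight on it, and do not disturb the paint jar, the dropper bottle or the remote control.

Things in the scene. Friction and masses are not known exactly. Their poses are not given: they have to be found in the camera images.
- blank1: loose blank, plain grey styrene plate 90 (own x) x 56 (own y) x 5 mm (own z), 30 g; origin at the centre of its underside; starts flat on the cutting mat, own x roughly along world x; may be absent
- blank2: loose blank, plain grey styrene plate 90 (own x) x 56 (own y) x 5 mm (own z), 30 g; origin at the centre of its underside; starts flat on the cutting mat, own x roughly along world x; may be absent
- blank3: loose blank, plain grey styrene plate 90 (own x) x 56 (own y) x 5 mm (own z), 30 g; origin at the centre of its underside; starts flat on the cutting mat, own x roughly along world x; may be absent
- blank4: loose blank, plain grey styrene plate 90 (own x) x 56 (own y) x 5 mm (own z), 30 g; origin at the centre of its underside; starts flat on the cutting mat, own x roughly along world x; may be absent
- blank5: loose blank, plain grey styrene plate 90 (own x) x 56 (own y) x 5 mm (own z), 30 g; origin at the centre of its underside; starts flat on the cutting mat, own x roughly along world x; may be absent
- started1: loose blank, plain grey styrene plate 90 (own x) x 56 (own y) x 5 mm (own z), 30 g; origin at the centre of its underside; starts askew on the marker's bed (always there)
- started2: loose blank, plain grey styrene plate 90 (own x) x 56 (own y) x 5 mm (own z), 30 g; origin at the centre of its underside; starts askew on top of started1 (always there)
- mat: fixed black cutting mat 300 (x) x 420 (y) x 3 mm lying on the table; origin at the centre of its underside
- marker: fixed edge marker; origin on the table under the centre of its aluminium bed, 180 (x) x 150 (y) mm, top at z = 12 mm, open on its -x and -y sides. A dark steel end fence and two side stops stand 40 mm above the bed (see their points). Beyond the end fence stands the white marking unit: x = 95 to 195, y = -38 to 82 mm, 57 mm high
- end_fence (a point): point on the face (facing -x) of the end fence at bed height, with a narrow glass window above it, (65, 22, 12) mm in the marker's frame; the fence is 12 mm thick and 112 mm long, from y = -50 to 62 mm in the marker's frame
- side_stops (a point): point midway between the two side stops, on the plane of their faces (facing -y) at bed height, (20, 50, 12) mm in the marker's frame; each stop is 16 (x) x 14 (y) mm, centred 34 mm to either side in x, which leaves 52 mm free between them, enough for a finger
- pack (a point): point on the bed's top surface, at (20, 22, 12) mm in the marker's frame and with the same axes: the centre of a blank's underside when that blank lies squared against the end fence (+x) and the side stops (+y), its length along x
- weight: loose steel hold-down weight, 0.36 kg: a disc 50 mm across and 22 mm high with a round upright knob on it 22 mm across and 24 mm high (46 mm in all); origin at the centre of its underside; stands on the table at the left
- pedal_base: fixed black base of the spring pedal, 125 (x) x 88 (y) x 10 mm; origin at the centre of its underside; the pedal is hinged at its +x end, 50 mm from the origin along x, 20 mm up
- pedal (a joint): pedal angle: 0 up (at rest), 0.25 rad at its stop; a spring returns it; about 8 N at the pad holds it at its stop
- pedal_pad (a point): point on the top face of the steel pedal plate (100 x 70 x 8 mm), 81 mm from the hinge, near its raised -x end: press here, straight down; it sinks about 19 mm to the stop
- paint_jar: bystander: small paint jar 36 mm across, 45 mm high, origin at its underside
- dropper: bystander: white dropper bottle 32 mm across, 75 mm high, origin at its underside
- remote: bystander: white remote control 45 x 150 x 18 mm, origin at its underside
Not all that is in view belongs to the job. Leave any green look-alike of the blank3 alone.

How it is judged (in metres and radians):
On the way, in this order (a step that is already met when the one before it is completed fails the run):
1. all blanks stacked on the bed, every edge flush, against the end fence and side stops (x of blank1 in the frame of pack between -0.003 and 0.003 m and y of blank1 in the frame of pack between -0.003 and 0.003 m and z of blank1 in the frame of pack between -0.003 and 0.036 m and angle between the x axis of each of blank1, blank2, blank3, blank4, blank5, started1, started2 and the x axis of pack, either way round below 0.05 rad and angle between the z axis of each of blank1, blank2, blank3, blank4, blank5, started1, started2 and the z axis of pack, either way round below 0.05 rad and x of blank2 in the frame of pack between -0.003 and 0.003 m and y of blank2 in the frame of pack between -0.003 and 0.003 m and z of blank2 in the frame of pack between -0.003 and 0.036 m and x of blank3 in the frame of pack between -0.003 and 0.003 m and y of blank3 in the frame of pack between -0.003 and 0.003 m and z of blank3 in the frame of pack between -0.003 and 0.036 m and x of blank4 in the frame of pack between -0.003 and 0.003 m and y of blank4 in the frame of pack between -0.003 and 0.003 m and z of blank4 in the frame of pack between -0.003 and 0.036 m and x of blank5 in the frame of pack between -0.003 and 0.003 m and y of blank5 in the frame of pack between -0.003 and 0.003 m and z of blank5 in the frame of pack between -0.003 and 0.036 m and x of started1 in the frame of pack between -0.003 and 0.003 m and y of started1 in the frame of pack between -0.003 and 0.003 m and z of started1 in the frame of pack between -0.003 and 0.036 m and x of started2 in the frame of pack between -0.003 and 0.003 m and y of started2 in the frame of pack between -0.003 and 0.003 m and z of started2 in the frame of pack between -0.003 and 0.036 m), for 0.3 s.
2. the weight stands released on the middle of the flush pack (all of step 1 and horizontal distance between weight and pack below 0.018 m and angle between weight's own z axis and vertical below 0.06 rad and z of weight in the frame of pack between 0.021 and 0.04 m and contact force between the fingers and weight below 0.1 N and linear speed of weight below 0.02 m/s), for 0.3 s.
3. the pedal is pressed down to its stop with pack and weight in place (all of step 2 and value of joint pedal above 0.225 rad), for 0.2 s.
At the end, for the whole second after the job is handed in: Every blank lies flat in the stack on the bed, its centre within 3 mm of the squared position in x and in y and turned by less than 0.05 rad; the weight stands upright on the pack within 18 mm of its middle, released; the pedal is up again (below 0.03 rad) and everything is at rest (all of step 2 and value of joint pedal below 0.03 rad and linear speed of each of blank1, blank2, blank3, blank4, blank5, started1, started2 below 0.02 m/s); the robot touches nothing.
It fails at once if the paint jar is disturbed (moved by more than 30 mm) (distance of paint_jar from where it was at the start of the episode above 0.03 m).
It fails at once if the dropper bottle is disturbed (moved by more than 30 mm) (distance of dropper from where it was at the start of the episode above 0.03 m).
It fails at once if the remote control is disturbed (moved by more than 30 mm) (distance of remote from where it was at the start of the episode above 0.03 m).
Of blank1, blank2, blank3, blank4, blank5 only 3 to 5 are there at a start; the rules pass over those that are not, and their reading is None.
At some moment in a run one of blank1, blank2, blank3, blank4, blank5, started1, started2 may be knocked a few centimetres aside while the robot is not near it.
It also fails if it takes over 208 s, if anything falls off the work surface, if the arm or the gripper's body presses on something with over 40 N, if the wrist force passes 120 N, or if a joint passes its speed limit or range.

## Working session

There is one attempt and no reset: what is moved stays moved. The work goes in short steps, Python scripts to look and compute and a tool call to move; the robot and the scene stay as the last step left them, time stands still between calls to the robot, and variables do not carry over. Pictures are saved under pics/ and viewed, at most 14 in all, crops included, and the job is handed in when it is done.

Besides the shell and the picture viewer there is one more tool, called after "Emit:" as a command line: name --pt "numbers of a row" for each row, then --argument value for the rest. move_arm: Moves the arm, as the interface text tells. Its arguments: {"type":"object","properties":{"steps":{"type":"array","items":{"type":"array","items":{"type":"number"}}},"force":{"type":"number"}},"required":["steps"]}

```bash
mkdir -p pics; ls; python3 - <<'E'
from station import r
import cv2,json
s=r.read_state(); print({k:s[k] for k in ('time_s','tcp_pos','orientation','width','wrist_force')})
for n in('top','side'):
    d=r.get_image(n); cv2.imwrite(f'pics/{n}0.png',d['image'][:,:,::-1])
    print({k:v for k,v in d.items() if k!='image'})
E
```

```text
pics
{'time_s': 0.0, 'tcp_pos': array([192.85228042, 594.12371188, 223.83577418]), 'orientation': array([-4.90931701e-01, -3.10291526e+00,  1.94517134e-03]), 'width': 93.93390875322308, 'wrist_force': array([ 0.70835131,  0.44036269, -0.26513823])}
{'fov_y': 55.43165936345442, 'cx': 327.4929513866686, 'cy': 201.6181962390777, 'origin': array([ 322.11087823,  -11.2831421 , 1068.91005539]), 'rotation': array([ 0.13786838, -0.17228211, -1.58206327])}
{'fov_y': 47.32177317698901, 'cx': 323.7319465083165, 'cy': 194.6567162370349, 'origin': array([ 291.42046112, -962.52870873,  717.88883232]), 'rotation': array([ 0.97284352, -0.11950568, -0.21752397])}
```

View pics/top0.png

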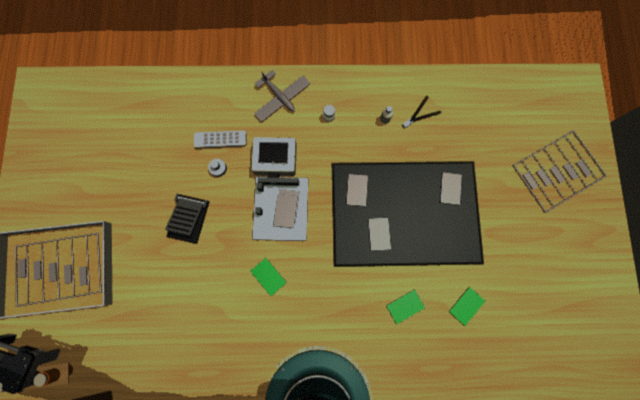

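View pics/side0.png

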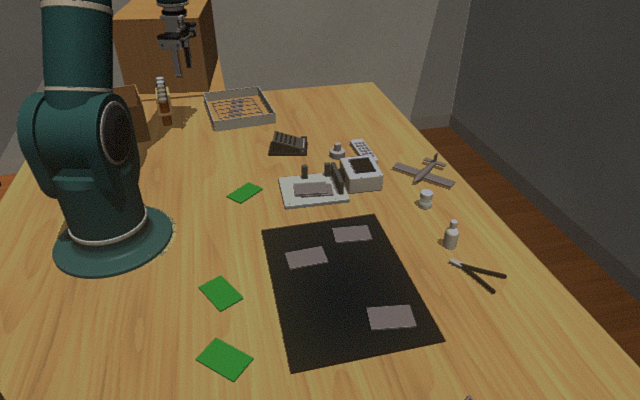

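```bash
cat > h.py <<'E'
from station import r
import cv2,numpy as np
from scipy.spatial.transform import Rotation as R
def cam(n):
    d=r.get_image(n); d['R']=R.from_rotvec(d['rotation']).as_matrix(); d['f']=200/np.tan(np.radians(d['fov_y']/2)); return d
def p2w(d,uv,z):
    uv=np.atleast_2d(uv).astype(float)
    ray=np.c_[(uv[:,0]-d['cx'])/d['f'],-(uv[:,1]-d['cy'])/d['f'],-np.ones(len(uv))]@d['R'].T
    return d['origin']+ray*((z-d['origin'][2])/ray[:,2])[:,None]
def w2p(d,P):
    q=(np.atleast_2d(P)-d['origin'])@d['R']
    return np.c_[d['cx']+d['f']*q[:,0]/-q[:,2],d['cy']+d['f']*q[:,1]/q[:,2]]
def crop(d,box,k,name):
    x0,y0,x1,y1=box
    c=cv2.resize(d['image'][y0:y1,x0:x1,::-1],None,fx=k,fy=k,interpolation=cv2.INTER_CUBIC)
    cv2.imwrite(f'pics/{name}.png',np.clip(c*1.3,0,255).astype(np.uint8))
def blobs(d,mask,z,amin):
    n,l,st,c=cv2.connectedComponentsWithStats(mask.astype(np.uint8))
    for i in range(1,n):
        if st[i,4]<amin: continue
        v,u=np.where(l==i); w=p2w(d,np.c_[u,v],z)[:,:2]
        (cx,cy),(a,b),_=cv2.minAreaRect(w.astype(np.float32))
        m=w.mean(0); e,V=np.linalg.eigh(np.cov((w-m).T)); ax=V[:,1]*np.sign(V[0,1])
        print('px',c[i].round(1),st[i,:4],'n',st[i,4],'mean',m.round(1),'rect',round(cx,1),round(cy,1),round(a),round(b),'ang deg',np.degrees(np.arctan2(ax[1],ax[0])).round(1), 'ext',(np.sqrt(12*e)).round(1))
E
python3 - <<'E'
from h import *
d=cam('top'); im=d['image'].astype(int)
crop(d,(160,120,310,245),4.8,'tA'); crop(d,(328,155,488,270),5,'tB')
m=np.zeros(im.shape[:2],bool); m[165:262,336:478]=im[165:262,336:478].sum(2)>240
blobs(d,m,8,50)
s=cam('side'); im=s['image'].astype(int); m=np.zeros(im.shape[:2],bool); m[222:355,270:430]=im[222:355,270:430].sum(2)>240
blobs(s,m,8,400)
# mat corners check, both cams
print(p2w(d,[(332,163),(474,162),(482,262),(335,266)],3).round(0)); print(p2w(s,[(262,229),(375,215),(443,341),(292,360)],3).round(0))
E
```

```text
px [476.3 175.4] [475 165   3  28] n 57 mean [ 605.  -470.5] rect 596.2 -468.7 6 81 ang deg -2.9 ext [ 6.9 77.8]
px [450.9 188.1] [441 172  21  33] n 597 mean [ 568.3 -393.2] rect 567.9 -393.4 57 92 ang deg -7.9 ext [56.4 91. ]
px [356.9 189.6] [347 174  21  32] n 604 mean [ 567.7 -121.6] rect 567.2 -121.9 57 92 ang deg -5.6 ext [56.3 90.5]
px [379.4 233.8] [368 217  24  34] n 658 mean [ 439.7 -180.3] rect 440.7 -180.6 94 59 ang deg 3.2 ext [56.6 91.6]
px [412.5 251.7] [380 222  50  90] n 2306 mean [ 689.8 -216.3] rect 656.6 -234.7 301 123 ang deg 77.9 ext [ 87.8 256.3]
px [351.3 233.2] [332 225  40  17] n 510 mean [ 568.6 -120.6] rect 569.1 -120.0 56 89 ang deg -6.2 ext [55.8 89.3]
px [305.5 256.9] [285 246  43  23] n 622 mean [ 440.8 -179.7] rect 441.1 -179.1 88 56 ang deg 2.1 ext [56.1 88.8]
px [275.  327.7] [270 277  16  78] n 663 mean [ 341.4 -364.5] rect 350.8 -328.3 203 28 ang deg 86.2 ext [ 21.8 166.9]
px [390.5 316.6] [367 305  49  24] n 970 mean [ 569.4 -392.5] rect 569.5 -391.8 56 89 ang deg -8.3 ext [55.5 89.1]
[[ 649.  -52.    3.]
 [ 647. -470.    3.]
 [ 356. -465.    3.]
 [ 353.  -54.    3.]]
[[ 356.  -46.    3.]
 [ 653.  -56.    3.]
 [ 647. -468.    3.]
 [ 361. -443.    3.]]
```

View pics/tA.png

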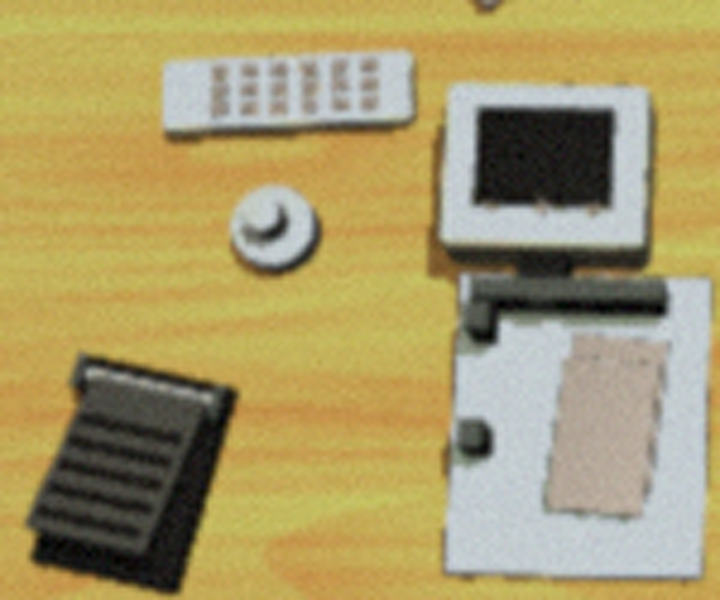

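View pics/tB.png

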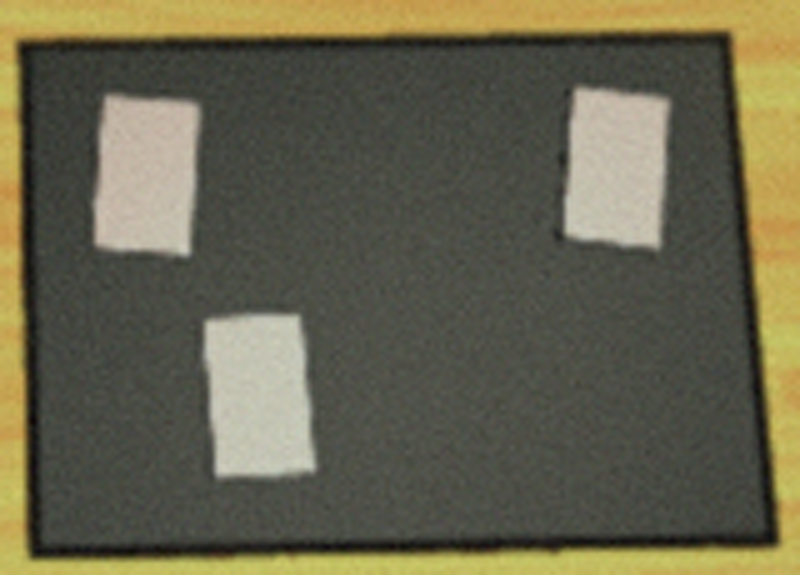

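```bash
python3 - <<'E'
from h import *
d=cam('top'); s=cam('side')
crop(s,(260,125,390,215),6,'sA')
c=lambda *p:[(160+u/4.8-.4,120+v/4.8-.4) for u,v in p]
print('bed',p2w(d,c((460,278),(713,278),(701,578),(444,574)),12).round(1))
print('fence/stop tops',p2w(d,c((472,278),(666,281),(480,314),(474,432)),52).round(1))
print('blank',p2w(d,c((576,333),(670,345),(643,516),(546,508)),22).round(1))
print('disc',p2w(d,c((275,228)),20).round(1),'knob',p2w(d,c((264,215)),46).round(1))
print('pedal hinge ends',p2w(d,c((85,372),(220,405)),24).round(1),'free end',p2w(d,c((28,522),(150,553)),48).round(1))
print('base',p2w(d,c((82,352),(238,388),(180,595),(32,562)),10).round(1))
E
```

```text
bed [[606.2 168.1  12. ]
 [604.2  17.6  12. ]
 [425.3  26.2  12. ]
 [430.1 174.1  12. ]]
fence/stop tops [[595.4 154.4  52. ]
 [592.1  43.5  52. ]
 [574.1 149.5  52. ]
 [505.8 151.8  52. ]]
blank [[569.3  98.   22. ]
 [561.3  42.9  22. ]
 [460.6  58.9  22. ]
 [466.1 114.6  22. ]]
disc [[636.2 276.5  20. ]] knob [[636.3 276.   46. ]]
pedal hinge ends [[549.6 381.7  24. ]
 [528.9 303.   24. ]] free end [[459.3 399.2  48. ]
 [440.9 330.8  48. ]]
base [[564.7 389.4  10. ]
 [541.7 297.2  10. ]
 [420.8 325.2  10. ]
 [441.2 410.7  10. ]]
```

View pics/sA.png

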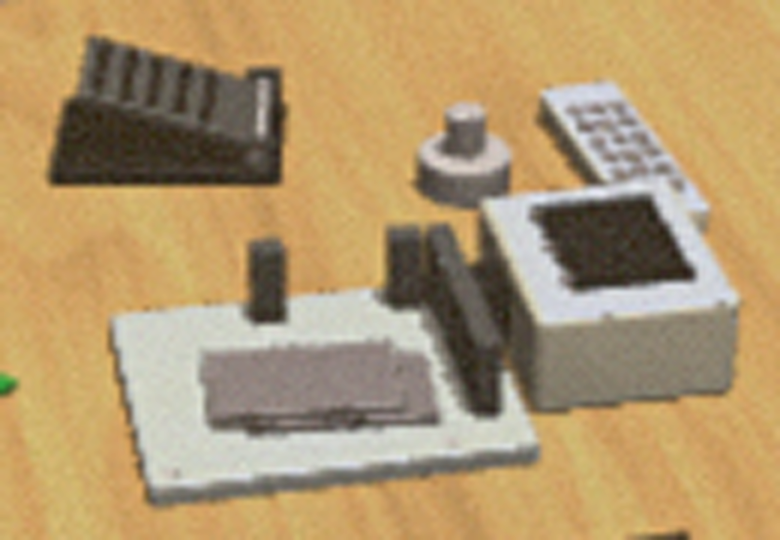

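```bash
cat >> h.py <<'E'
def ax(a): # tool axes for tool-y angle a (deg), pointing down
    a=np.radians(a); return np.array([[-np.sin(a),np.cos(a),0],[np.cos(a),np.sin(a),0],[0,0,-1]])
def plan(*T,start=None):
    """targets (x,y,z,yangle) in world; prints normalised shifts, one line per call"""
    if start is None:
        s=r.read_state(); M=R.from_rotvec(s['orientation']).as_matrix()
        start=(*s['tcp_pos'],np.degrees(np.arctan2(M[1,1],M[0,1])))
        print('at',np.round(start,2),'tilt',M[:,2].round(4),'w',round(s['width'],1),'F',s['wrist_force'].round(1),'t',s['time_s'])
    for t in T:
        d=ax(start[3])@(np.array(t[:3])-start[:3])
        tw=(start[3]-t[3])/45
        print('->',np.round(t,1),'shift',np.round(d/300,4),'twist',round(tw,4),'dist',round(np.linalg.norm(d)))
        start=t
MC=np.array([516.8,95.7]); MY=-2.0
def mk(x,y):
    a=np.radians(MY); return MC+np.array([[np.cos(a),-np.sin(a)],[np.sin(a),np.cos(a)]])@[x,y]
E
python3 - <<'E'
from h import *
from scipy.optimize import least_squares as ls
d=cam('top'); s=cam('side')
c=[(160+u/4.8-.4,120+v/4.8-.4) for u,v in ((460,278),(713,278),(701,578),(444,574),(472,278),(666,281),(480,314),(474,432))]
cs=[(260+u/6-.4,125+v/6-.4) for u,v in ((111,315),(150,489),(537,448))]
P=np.array([(90,75,12),(90,-75,12),(-90,-75,12),(-90,75,12),(77,62,52),(77,-50,52),(54,57,52),(-14,57,52)],float)
Q=np.array([(-90,75,12),(-90,-75,12),(90,-75,12)],float)
def tw(p,X):
    o=X.copy();a=p[2];o[:,0]=p[0]+X[:,0]*np.cos(a)-X[:,1]*np.sin(a);o[:,1]=p[1]+X[:,0]*np.sin(a)+X[:,1]*np.cos(a);return o
f=lambda p:np.r_[(w2p(d,tw(p,P))-c).ravel(),(w2p(s,tw(p,Q))-cs).ravel()]
o=ls(f,[516,96,0],x_scale=[1,1,.01],loss='soft_l1'); print(o.x[:2],np.degrees(o.x[2]),o.fun.round(1))
plan((*mk(-85,-10),150,88),(*mk(-85,-10),33.5,88))
E
```

```text
[517.35213143  95.96252671] -2.2218785192024817 [ 0.3 -1.3  0.  -0.1  0.6  0.3 -0.1 -0.1 -0.2 -0.5  0.2 -0.1 -0.5  0.2
 -0.6  0.1 -0.7  0.4 -0.7  0.5  0.4 -0.1]
at [192.87 594.44 224.33  72.02] tilt [-1.e-04 -2.e-04 -1.e+00] w 93.9 F [-0.7  0.1 -0.4] t 0.4
-> [431.5  88.7 150.   88. ] shift [-1.2769 -1.3581  0.2478] twist -0.355 dist 564
-> [431.5  88.7  33.5  88. ] shift [0.     0.     0.3883] twist 0.0 dist 116
```

```bash
sed -i 's/^MC=.*/MC=np.array([517.2,95.9]); MY=-2.2/' h.py; echo ok
```

```text
ok
```

Emit:
move_arm --pt "-0.64 -0.68 0 0 0.3" --pt "-0.64 -0.68 0 0 0.3" --pt "-0.64 -0.68 0 0 0.3" --pt "-0.64 -0.68 0 0 0.3" --pt "-0.64 -0.68 0 0 0.3" --pt "-0.64 -0.68 0 0 0.3" --pt "-0.64 -0.68 0 0 0.3" --pt "-0.64 -0.68 0 0 0.3" --pt "-0.64 -0.68 0 0 0.3" --pt "-0.64 -0.68 0 0 0.3" --pt "-0.64 -0.68 0 0 0.3" --pt "-0.64 -0.68 0 0 0.3" --force 10

```text
time_s: 1.4
tcp_pos: [312.1, 342.0, 224.3]
orientation: [-0.488, -3.103, 0.0]
wrist_force: [-0.2, 0.2, -0.0]
width: 33.0
gripper_force: 0.0
```

Emit:
move_arm --pt "-0.64 -0.68 0.1 -0.35 0.3" --pt "-0.64 -0.68 0.1 -0.35 0.3" --pt "-0.64 -0.68 0.1 -0.35 0.3" --pt "-0.64 -0.68 0.1 -0.35 0.3" --pt "-0.64 -0.68 0.1 -0.35 0.3" --pt "-0.64 -0.68 0.1 -0.35 0.3" --pt "-0.64 -0.68 0.1 -0.35 0.3" --pt "-0.64 -0.68 0.1 -0.35 0.3" --pt "-0.64 -0.68 0.1 -0.35 0.3" --pt "-0.64 -0.68 0.1 -0.35 0.3" --pt "-0.64 -0.68 0.1 -0.35 0.3" --pt "-0.64 -0.68 0.1 -0.35 0.3"

```text
time_s: 2.4
tcp_pos: [431.9, 89.3, 194.5]
orientation: [-0.057, -3.141, -0.0]
wrist_force: [-0.0, 0.4, -0.0]
width: 32.9
gripper_force: 0.0
```

```bash
python3 - <<'E'
from h import *
a=87.8
plan((*mk(-88,-6),100,a),(*mk(-88,-6),33.5,a),(*mk(-33,-6),33.5,a))
E
```

```text
at [431.88  89.31 194.52  87.92] tilt [-0.e+00  1.e-04 -1.e+00] w 32.9 F [-0.   0.4 -0. ] t 2.4
-> [429.   93.3 100.   87.8] shift [0.01   0.0129 0.3151] twist 0.0026 dist 95
-> [429.   93.3  33.5  87.8] shift [0.     0.     0.2217] twist 0.0 dist 66
-> [484.   91.2  33.5  87.8] shift [-0.1833 -0.      0.    ] twist 0.0 dist 55
```

Emit:
move_arm --pt "0.01 0.013 0.14 0.003 0.3" --pt "0.01 0.013 0.27 0.003 0.3" --pt "0.01 0.013 0.4 0.003 0.3" --pt "0.01 0.013 0.46 0.003 0.3" --pt "0.01 0.013 0.5 0.003 0.3" --pt "0.01 0.013 0.52 0.003 0.3" --pt "0.01 0.013 0.536 0.003 0.3" --pt "0.01 0.013 0.536 0.003 0.3"

```text
time_s: 3.07
tcp_pos: [429.3, 92.4, 33.5]
orientation: [-0.063, -3.141, -0.0]
wrist_force: [-0.1, -0.0, -0.1]
width: 32.5
gripper_force: 0.0
```

Emit:
move_arm --pt "-0.03 0 0 0 0.3" --pt "-0.05 0 0 0 0.3" --pt "-0.07 0 0 0 0.3" --pt "-0.09 0 0 0 0.3" --pt "-0.11 0 0 0 0.3" --pt "-0.125 0 0 0 0.3" --pt "-0.14 0 0 0 0.3" --pt "-0.15 0 0 0 0.3" --pt "-0.16 0 0 0 0.3" --pt "-0.168 0 0 0 0.3" --pt "-0.173 0 0 0 0.3" --pt "-0.176 0 0 0 0.3"

```text
time_s: 4.07
tcp_pos: [481.6, 89.5, 33.5]
orientation: [-0.065, -3.139, 0.0]
wrist_force: [-5.5, -1.0, 1.9]
width: 32.8
gripper_force: 2.9
```

Emit:
move_arm --pt "-0.002 0 0 0 0.3" --pt "-0.004 0 0 0 0.3" --pt "-0.006 0 0 0 0.3" --pt "-0.008 0 0 0 0.3" --pt "-0.008 0 0 0 0.3"

```text
time_s: 4.48
tcp_pos: [482.4, 89.2, 33.1]
orientation: [-0.065, -3.137, 0.001]
wrist_force: [-11.4, -1.6, 5.9]
width: 32.8
gripper_force: 5.9
```

```bash
python3 - <<'E'
from h import *
a=87.8
plan((*mk(-55,-6),33.5,a),(*mk(-55,-6),75,a),(*mk(20,-80),75,a),(*mk(20,-80),33.5,a),(*mk(20,-19),33.5,a))
d=cam('top'); crop(d,(240,160,320,240),7,'tC')
E
```

```text
at [482.42  89.25  33.15  87.62] tilt [-4.3e-03 -6.0e-04 -1.0e+00] w 32.8 F [-11.4  -1.6   5.9] t 4.4833
-> [462.   92.   33.5  87.8] shift [ 0.0683  0.0064 -0.0012] twist -0.004 dist 21
-> [462.   92.   75.   87.8] shift [ 0.      0.     -0.1383] twist 0.0 dist 42
-> [534.1  15.2  75.   87.8] shift [-0.25   -0.2467  0.    ] twist 0.0 dist 105
-> [534.1  15.2  33.5  87.8] shift [0.     0.     0.1383] twist 0.0 dist 42
-> [536.5  76.1  33.5  87.8] shift [0.     0.2033 0.    ] twist 0.0 dist 61
```

View pics/tC.png

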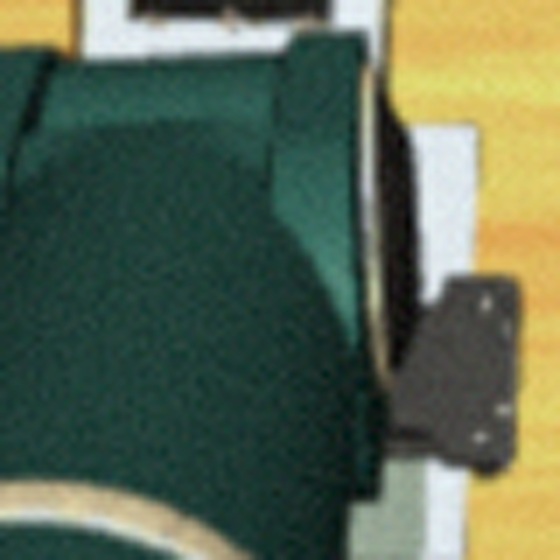

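The arm hides the bed from above, so nothing measurable in this view; I go on with the sideways push.

Emit:
move_arm --pt "0.02 0 0 0 0.3" --pt "0.068 0.006 0 0 0.5" --pt "0.068 0.006 -0.07 0 0.8" --pt "0.068 0.006 -0.138 0 1" --pt "0.068 0.006 -0.145 0 1" --pt "0 -0.06 -0.145 0 1" --pt "-0.09 -0.15 -0.145 0 1" --pt "-0.182 -0.24 -0.145 0 1" --pt "-0.182 -0.24 -0.145 0 1" --pt "-0.182 -0.24 -0.145 0 1"

```text
time_s: 5.37
tcp_pos: [536.9, 13.6, 76.8]
orientation: [0.069, 3.14, -0.001]
wrist_force: [-0.4, 1.1, -0.1]
width: 0.7
gripper_force: 0.0
```

```bash
python3 - <<'E'
from h import *
a=87.8
plan((*mk(20,-80),33.5,a),(*mk(20,-19),33.5,a))
E
```

```text
at [536.87  13.59  76.78  87.47] tilt [ 6.e-04 -8.e-04 -1.e+00] w 0.7 F [-0.4  1.1 -0.1] t 5.3667
-> [534.1  15.2  33.5  87.8] shift [0.0094 0.0049 0.1443] twist -0.0074 dist 43
-> [536.5  76.1  33.5  87.8] shift [0.     0.2033 0.    ] twist 0.0 dist 61
```

Emit:
move_arm --pt "0.009 0.005 0.05 -0.007 1" --pt "0.009 0.005 0.1 -0.007 1" --pt "0.009 0.005 0.13 -0.007 1" --pt "0.009 0.005 0.144 -0.007 1" --pt "0.009 0.005 0.144 -0.007 1"

```text
time_s: 5.78
tcp_pos: [532.8, 17.4, 33.2]
orientation: [-0.055, -3.14, 0.0]
wrist_force: [-0.0, -0.1, -0.5]
width: 0.3
gripper_force: 0.0
```

Emit:
move_arm --pt "0 0.02 0 0 1" --pt "0 0.04 0 0 1" --pt "0 0.06 0 0 1" --pt "0 0.08 0 0 1" --pt "0 0.1 0 0 1" --pt "0 0.12 0 0 1" --pt "0 0.14 0 0 1" --pt "0 0.155 0 0 1" --pt "0 0.17 0 0 1" --pt "0 0.182 0 0 1" --pt "0 0.19 0 0 1" --pt "0 0.194 0 0 1"

```text
time_s: 6.78
tcp_pos: [535.6, 75.4, 34.0]
orientation: [0.056, 3.141, -0.0]
wrist_force: [0.1, -2.6, 3.3]
width: 0.8
gripper_force: 1.8
```

Emit:
move_arm --pt "0 0.003 0 0 1" --pt "0 0.006 0 0 1" --pt "0 0.009 0 0 1" --pt "0 0.011 0 0 1" --pt "0 0.011 0 0 1"

```text
time_s: 7.2
tcp_pos: [535.7, 78.5, 34.0]
orientation: [0.056, 3.141, -0.0]
wrist_force: [0.3, -1.8, 3.5]
width: 0.2
gripper_force: 1.8
```

Emit:
move_arm --pt "0 0.003 0 0 1" --pt "0 0.006 0 0 1" --pt "0 0.008 0 0 1" --pt "0 0.01 0 0 1" --pt "0 0.01 0 0 1"

```text
time_s: 7.62
tcp_pos: [535.8, 80.7, 34.0]
orientation: [-0.057, -3.141, 0.002]
wrist_force: [-0.3, -6.4, 4.6]
width: 0.6
gripper_force: 4.1
```

```bash
python3 - <<'E'
from h import *
a=87.8
plan((*mk(20,-19),33.5,a))
d=cam('side'); crop(d,(265,150,375,225),7,'sC')
E
```

```text
at [535.76  80.65  33.97  87.92] tilt [-1.e-04 -1.e-03 -1.e+00] w 0.6 F [-0.3 -6.4  4.6] t 7.6167
-> [536.5  76.1  33.5  87.8] shift [-0.0029 -0.0149  0.0016] twist 0.0026 dist 5
```

View pics/sC.png

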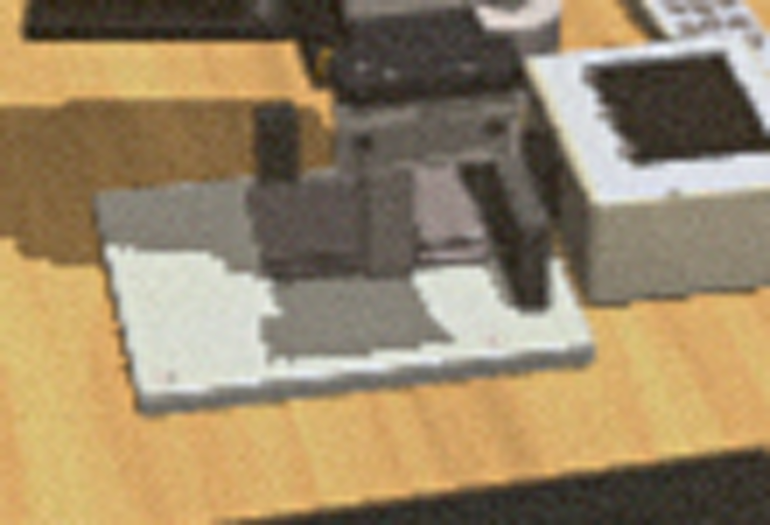

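Emit:
move_arm --pt "0 0.004 0 0 1" --pt "0 0.008 0 0 1" --pt "0 0.01 0 0 1" --pt "0 0.01 0 0 1"

```text
time_s: 8.0
tcp_pos: [535.8, 81.2, 34.0]
orientation: [-0.06, -3.141, 0.005]
wrist_force: [-2.6, -20.3, 8.6]
width: 0.2
gripper_force: 10.1
```

Emit:
move_arm --pt "0 -0.03 0 0 1" --pt "0 -0.06 -0.05 0 0.6" --pt "0 -0.1 -0.12 0 0" --pt "0 -0.2 -0.2 0 -0.4" --pt "0 -0.3 -0.2 0 -0.7" --pt "0 -0.4 -0.2 0 -0.7" --pt "0 -0.5 -0.2 0 -0.7" --pt "0 -0.6 -0.2 0 -0.7" --pt "0 -0.6 -0.2 0 -0.7"

```text
time_s: 8.75
tcp_pos: [528.6, -101.1, 94.2]
orientation: [0.066, 3.141, -0.003]
wrist_force: [-0.5, -1.8, -0.5]
width: 50.3
gripper_force: 0.0
```

```bash
python3 - <<'E'
from h import *
plan((568.2,-121,80,84),(568.2,-121,23.5,84))
d=cam('side'); crop(d,(265,150,375,225),7,'sD')
E
```

```text
at [ 528.63 -101.12   94.16   87.61] tilt [ 2.0e-04 -1.8e-03 -1.0e+00] w 50.3 F [-0.5 -1.8 -0.5] t 8.75
-> [ 568.2 -121.    80.    84. ] shift [-0.1345 -0.0607  0.0472] twist 0.0802 dist 46
-> [ 568.2 -121.    23.5   84. ] shift [0.     0.     0.1883] twist 0.0 dist 56
```

View pics/sD.png

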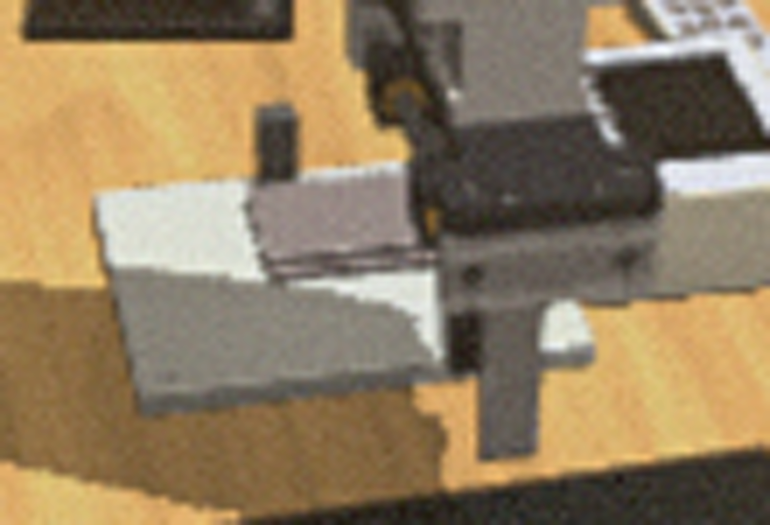

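The started pair lies square against stops and fence (corner near crop px 255,215–440,250).

Emit:
move_arm --pt "-0.135 -0.061 0.04 0.08 -0.8" --pt "-0.135 -0.061 0.04 0.08 -0.8" --pt "-0.135 -0.061 0.06 0.08 -0.8" --pt "-0.135 -0.061 0.12 0.08 -0.8" --pt "-0.135 -0.061 0.18 0.08 -0.8" --pt "-0.135 -0.061 0.21 0.08 -0.8" --pt "-0.135 -0.061 0.225 0.08 -0.8" --pt "-0.135 -0.061 0.234 0.08 -0.8" --pt "-0.135 -0.061 0.234 0.08 -0.8"

```text
time_s: 9.55
tcp_pos: [569.2, -114.8, 23.9]
orientation: [0.154, 3.138, 0.0]
wrist_force: [-0.2, -0.0, -0.4]
width: 84.6
gripper_force: 0.0
```

```bash
python3 - <<'E'
from h import *
plan((568.2,-121,23.5,84))
E
```

```text
at [ 569.21 -114.8    23.89   84.38] tilt [ 0.e+00  1.e-04 -1.e+00] w 84.6 F [-0.2 -0.  -0.4] t 9.55
-> [ 568.2 -121.    23.5   84. ] shift [ 0.0013 -0.0209  0.0013] twist 0.0084 dist 6
```

Emit:
move_arm --pt "0.001 -0.021 0.001 0.008 -0.8" --pt "0.001 -0.021 0.001 0.008 -0.8" --pt "0.001 -0.021 0.001 0.008 0.2" --pt "0.001 -0.021 0.001 0.008 0.5" --pt "0.001 -0.021 0.001 0.008 0.5" --pt "0.001 -0.021 0.001 0.008 0.5" --pt "0.001 -0.021 0.001 0.008 0.5" --pt "0.001 -0.021 0.001 0.008 0.5" --force 15

```text
time_s: 10.22
tcp_pos: [568.4, -121.3, 23.6]
orientation: [0.164, 3.137, -0.0]
wrist_force: [-0.4, -0.5, 0.7]
width: 55.8
gripper_force: 15.0
```

Emit:
move_arm --pt "0 0 -0.03 0 0.5" --pt "0 0 -0.1 0 0.5" --pt "0 0 -0.2 0 0.5" --pt "0 0 -0.25 0 0.5" --pt "0 0 -0.25 0 0.5" --pt "0 0 -0.25 0 0.5"

```text
time_s: 10.72
tcp_pos: [568.8, -121.3, 99.5]
orientation: [0.164, 3.135, 0.0]
wrist_force: [-0.1, 0.4, -0.7]
width: 55.1
gripper_force: 15.0
```

```bash
python3 - <<'E'
from h import *
a=87.8
plan((*mk(17,20),99,a),(*mk(17,20),45,a))
E
```

```text
at [ 568.81 -121.33   99.54   84.  ] tilt [ 1.8e-03 -1.0e-04 -1.0e+00] w 55.1 F [-0.1  0.4 -0.7] t 10.7167
-> [535.  115.2  99.   87.8] shift [0.1946 0.7725 0.0018] twist -0.0844 dist 239
-> [535.  115.2  45.   87.8] shift [0.   0.   0.18] twist 0.0 dist 54
```

Emit:
move_arm --pt "0.03 0.1 0 -0.084 0.5" --pt "0.06 0.22 0 -0.084 0.5" --pt "0.1 0.34 0 -0.084 0.5" --pt "0.13 0.46 0 -0.084 0.5" --pt "0.16 0.58 0 -0.084 0.5" --pt "0.19 0.68 0 -0.084 0.5" --pt "0.198 0.74 0 -0.084 0.5" --pt "0.198 0.768 0 -0.084 0.5" --pt "0.198 0.768 0 -0.084 0.5" --pt "0.198 0.768 0 -0.084 0.5" --pt "0.198 0.768 0 -0.084 0.5"

```text
time_s: 11.63
tcp_pos: [533.5, 112.1, 98.2]
orientation: [-0.064, -3.141, 0.001]
wrist_force: [0.2, -0.9, -0.2]
width: 55.4
gripper_force: 15.0
```

```bash
python3 - <<'E'
from h import *
a=87.8
plan((*mk(16,19),99,a),(*mk(16,19),43.5,a))
E
```

```text
at [533.48 112.13  98.19  87.66] tilt [-4.e-04 -9.e-04 -1.e+00] w 55.4 F [ 0.2 -0.9 -0.2] t 11.6333
-> [533.9 114.3  99.   87.8] shift [-0.0012  0.0072 -0.0027] twist -0.0031 dist 2
-> [533.9 114.3  43.5  87.8] shift [0.    0.    0.185] twist 0.0 dist 56
```

Emit:
move_arm --pt "-0.001 0.006 0.05 -0.003 0.5" --pt "-0.001 0.006 0.1 -0.003 0.5" --pt "-0.001 0.006 0.14 -0.003 0.5" --pt "-0.001 0.006 0.165 -0.003 0.5" --pt "-0.001 0.006 0.178 -0.003 0.5" --pt "-0.001 0.006 0.182 -0.003 0.5" --pt "-0.001 0.006 0.182 -0.003 0.5"

```text
time_s: 12.22
tcp_pos: [533.9, 115.4, 43.9]
orientation: [-0.058, -3.141, 0.0]
wrist_force: [-0.1, 0.7, -0.3]
width: 55.5
gripper_force: 15.0
```

Emit:
move_arm --pt "0 0 0 0 -0.4" --pt "0 0 0 0 -0.4" --pt "0 0 0 0 -0.4" --pt "0 0 -0.03 0 -0.4" --pt "0 0 -0.08 0 -0.5" --pt "0 0 -0.15 0 -0.8" --pt "0 0 -0.2 0 -0.8" --pt "0 0 -0.2 0 -0.8" --pt "0 0 -0.2 0 -0.8"

```text
time_s: 12.97
tcp_pos: [534.2, 116.0, 104.9]
orientation: [0.057, 3.139, 0.001]
wrist_force: [-0.1, 0.1, -0.3]
width: 84.7
gripper_force: 0.0
```

```bash
python3 - <<'E'
from h import *
plan((440.5,-180,100,92.5),(440.5,-180,23.5,92.5))
E
```

```text
at [534.21 115.98 104.95  87.92] tilt [ 1.8e-03  7.0e-04 -1.0e+00] w 84.7 F [-0.1  0.1 -0.3] t 12.9667
-> [ 440.5 -180.   100.    92.5] shift [ 0.2763 -0.9973  0.0165] twist -0.1019 dist 311
-> [ 440.5 -180.    23.5   92.5] shift [0.    0.    0.255] twist 0.0 dist 76
```

Emit:
move_arm --pt "0.04 -0.12 0.0 -0.05 -0.8" --pt "0.08 -0.25 0.0 -0.1 -0.8" --pt "0.12 -0.38 0.0 -0.1 -0.8" --pt "0.16 -0.51 0.0 -0.1 -0.8" --pt "0.2 -0.64 0.0 -0.1 -0.8" --pt "0.24 -0.77 0.05 -0.1 -0.8" --pt "0.276 -0.9 0.1 -0.1 -0.8" --pt "0.276 -0.997 0.15 -0.1 -0.8" --pt "0.276 -0.997 0.15 -0.1 -0.8" --pt "0.276 -0.997 0.15 -0.1 -0.8" --pt "0.276 -0.997 0.15 -0.1 -0.8" --pt "0.276 -0.997 0.15 -0.1 -0.8"

```text
time_s: 13.97
tcp_pos: [440.4, -179.0, 58.9]
orientation: [0.068, -3.141, -0.0]
wrist_force: [0.4, 0.5, -0.8]
width: 85.0
gripper_force: 0.0
```

```bash
python3 - <<'E'
from h import *
plan((440.5,-180,23.5,92.5))
d=cam('side'); im=d['image'].astype(int); m=np.zeros(im.shape[:2],bool); m[222:355,270:430]=im[222:355,270:430].sum(2)>240
blobs(d,m,8,300)
E
```

```text
at [ 440.4  -179.01   58.92   92.5 ] tilt [-0.e+00  3.e-04 -1.e+00] w 85.0 F [ 0.4  0.5 -0.8] t 13.9667
-> [ 440.5 -180.    23.5   92.5] shift [-0.0002 -0.0033  0.1181] twist -0.0 dist 35
px [412.4 251.8] [379 222  51  90] n 2329 mean [ 689.4 -216.6] rect 678.5 -252.1 296 128 ang deg 77.9 ext [ 88.3 257.3]
px [275.1 327.1] [270 275  17  80] n 688 mean [ 341.8 -362.9] rect 338.2 -325.3 211 29 ang deg 86.1 ext [ 22.2 171.2]
px [390.6 316.6] [367 305  49  25] n 988 mean [ 569.5 -392.7] rect 569.5 -392.9 58 90 ang deg -8.7 ext [56.2 89.5]
```

Emit:
move_arm --pt "0 -0.003 0.05 0 -0.8" --pt "0 -0.003 0.09 0 -0.8" --pt "0 -0.003 0.11 0 -0.8" --pt "0 -0.003 0.118 0 -0.8" --pt "0 -0.003 0.118 0 -0.8" --pt "0 -0.003 0.118 0 0.2" --pt "0 -0.003 0.118 0 0.5" --pt "0 -0.003 0.118 0 0.5" --pt "0 -0.003 0.118 0 0.5" --pt "0 -0.003 0.118 0 0.5" --pt "0 -0.003 0.118 0 0.5"

```text
time_s: 14.93
tcp_pos: [440.3, -181.1, 23.7]
orientation: [-0.066, 3.14, -0.0]
wrist_force: [-0.6, 0.9, 4.7]
width: 55.5
gripper_force: 15.0
```

Emit:
move_arm --pt "0 0 -0.03 0 0.5" --pt "0 0 -0.1 0 0.5" --pt "0 0 -0.2 0 0.5" --pt "0 0 -0.26 0 0.5" --pt "0 0 -0.26 0 0.5" --pt "0 0 -0.26 0 0.5"

```text
time_s: 15.43
tcp_pos: [440.7, -181.0, 102.6]
orientation: [-0.066, 3.139, -0.0]
wrist_force: [-0.3, 0.3, -0.7]
width: 55.5
gripper_force: 15.0
```

```bash
python3 - <<'E'
from h import *
a=87.8
plan((*mk(16,19),100,a),(*mk(16,19),48.5,a))
E
```

```text
at [ 440.67 -181.03  102.58   92.41] tilt [ 2.1e-03 -3.0e-04 -1.0e+00] w 55.5 F [-0.3  0.3 -0.7] t 15.4333
-> [533.9 114.3 100.   87.8] shift [-0.352   0.9704  0.0086] twist 0.1026 dist 310
-> [533.9 114.3  48.5  87.8] shift [0.     0.     0.1717] twist 0.0 dist 52
```

Emit:
move_arm --pt "-0.05 0.12 0 0.05 0.5" --pt "-0.1 0.25 0 0.1 0.5" --pt "-0.15 0.38 0 0.103 0.5" --pt "-0.2 0.51 0 0.103 0.5" --pt "-0.25 0.64 0 0.103 0.5" --pt "-0.3 0.76 0 0.103 0.5" --pt "-0.34 0.87 0 0.103 0.5" --pt "-0.352 0.94 0 0.103 0.5" --pt "-0.352 0.968 0 0.103 0.5" --pt "-0.352 0.968 0 0.103 0.5" --pt "-0.352 0.968 0 0.103 0.5" --pt "-0.352 0.968 0 0.103 0.5"

```text
time_s: 16.43
tcp_pos: [533.1, 111.7, 101.2]
orientation: [-0.064, -3.14, 0.001]
wrist_force: [0.0, -0.1, 0.2]
width: 55.8
gripper_force: 15.0
```

```bash
python3 - <<'E'
from h import *
a=87.8
plan((*mk(16,19),48.7,a))
E
```

```text
at [533.13 111.67 101.2   87.66] tilt [-6.e-04 -8.e-04 -1.e+00] w 55.8 F [ 0.  -0.1  0.2] t 16.4333
-> [533.9 114.3  48.7  87.8] shift [-0.0023  0.0088  0.175 ] twist -0.0031 dist 53
```

Emit:
move_arm --pt "-0.001 0.005 0.05 -0.003 0.5" --pt "-0.001 0.005 0.1 -0.003 0.5" --pt "-0.001 0.005 0.14 -0.003 0.5" --pt "-0.001 0.005 0.16 -0.003 0.5" --pt "-0.001 0.005 0.172 -0.003 0.5" --pt "-0.001 0.005 0.175 -0.003 0.5" --pt "-0.001 0.005 0.175 -0.003 0.5"

```text
time_s: 17.02
tcp_pos: [534.0, 114.7, 49.2]
orientation: [0.058, 3.141, -0.0]
wrist_force: [0.3, 0.5, -0.7]
width: 55.2
gripper_force: 15.0
```

Emit:
move_arm --pt "0 0 0 0 -0.4" --pt "0 0 0 0 -0.4" --pt "0 0 0 0 -0.4" --pt "0 0 -0.03 0 -0.4" --pt "0 0 -0.08 0 -0.5" --pt "0 0 -0.15 0 -0.8" --pt "0 0 -0.2 0 -0.8" --pt "0 0 -0.2 0 -0.8" --pt "0 0 -0.2 0 -0.8"

```text
time_s: 17.77
tcp_pos: [534.3, 115.3, 110.0]
orientation: [0.057, 3.139, 0.001]
wrist_force: [-0.4, -0.2, -1.2]
width: 84.4
gripper_force: 0.0
```

```bash
python3 - <<'E'
from h import *
plan((568.8,-145,105,88),(568.8,-392.6,60,81.8))
E
```

```text
at [534.25 115.28 110.02  87.92] tilt [ 1.8e-03  7.0e-04 -1.0e+00] w 84.4 F [-0.4 -0.2 -1.2] t 17.7667
-> [ 568.8 -145.   105.    88. ] shift [-0.1466 -0.8628  0.0167] twist -0.0018 dist 263
-> [ 568.8 -392.6   60.    81.8] shift [-0.0288 -0.8248  0.15  ] twist 0.1378 dist 252
```

Emit:
move_arm --pt "-0.02 -0.12 0 0 -0.8" --pt "-0.04 -0.25 0 0 -0.8" --pt "-0.06 -0.38 0 0 -0.8" --pt "-0.09 -0.51 0 0 -0.8" --pt "-0.12 -0.64 0 0 -0.8" --pt "-0.147 -0.76 0 0 -0.8" --pt "-0.147 -0.863 0 0 -0.8" --pt "-0.147 -0.863 0 0 -0.8"

```text
time_s: 18.43
tcp_pos: [567.0, -152.4, 108.4]
orientation: [-0.069, -3.14, 0.005]
wrist_force: [-0.7, -0.9, -0.5]
width: 84.7
gripper_force: 0.0
```

Emit:
move_arm --pt "-0.029 -0.12 0 0.1 -0.8" --pt "-0.029 -0.25 0 0.138 -0.8" --pt "-0.029 -0.38 0 0.138 -0.8" --pt "-0.029 -0.51 0.05 0.138 -0.8" --pt "-0.029 -0.64 0.1 0.138 -0.8" --pt "-0.029 -0.76 0.15 0.138 -0.8" --pt "-0.029 -0.82 0.15 0.138 -0.8" --pt "-0.029 -0.825 0.15 0.138 -0.8" --pt "-0.029 -0.825 0.15 0.138 -0.8" --pt "-0.029 -0.825 0.15 0.138 -0.8"

```text
time_s: 19.27
tcp_pos: [568.3, -391.6, 63.5]
orientation: [-0.226, -3.133, -0.001]
wrist_force: [0.1, -0.1, -0.2]
width: 84.8
gripper_force: 0.0
```

```bash
python3 - <<'E'
from h import *
plan((568.8,-392.6,23.5,81.8))
d=cam('top'); crop(d,(240,160,320,240),7,'tE'); cv2.imwrite('pics/tE_full.png',d['image'][:,:,::-1])
E
```

```text
at [ 568.32 -391.61   63.51   81.74] tilt [-4.e-04  1.e-03 -1.e+00] w 84.8 F [ 0.1 -0.1 -0.2] t 19.2667
-> [ 568.8 -392.6   23.5   81.8] shift [-0.0021 -0.003   0.1334] twist -0.0014 dist 40
```

View pics/tE.png

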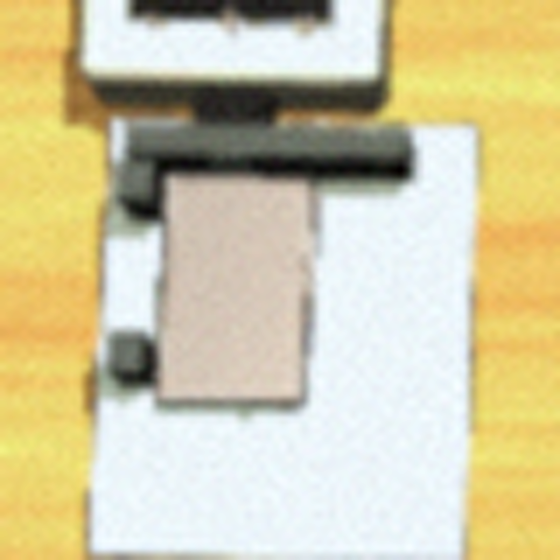

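Stack of four sits squarely by fence and stops (crop px 160–310, 175–400). Fetching the last blank.

Emit:
move_arm --pt "-0.002 -0.003 0.05 0 -0.8" --pt "-0.002 -0.003 0.1 0 -0.8" --pt "-0.002 -0.003 0.125 0 -0.8" --pt "-0.002 -0.003 0.133 0 -0.8" --pt "-0.002 -0.003 0.133 0 -0.8" --pt "-0.002 -0.003 0.133 0 0.2" --pt "-0.002 -0.003 0.133 0 0.5" --pt "-0.002 -0.003 0.133 0 0.5" --pt "-0.002 -0.003 0.133 0 0.5" --pt "-0.002 -0.003 0.133 0 0.5" --pt "-0.002 -0.003 0.133 0 0.5"

```text
time_s: 20.23
tcp_pos: [568.6, -393.9, 24.1]
orientation: [0.227, 3.133, -0.0]
wrist_force: [0.2, -0.8, 0.1]
width: 55.7
gripper_force: 15.0
```

Emit:
move_arm --pt "0 0 -0.03 0 0.5" --pt "0 0 -0.1 0 0.5" --pt "0 0 -0.2 0 0.5" --pt "0 0 -0.28 0 0.5" --pt "0 0 -0.28 0 0.5" --pt "0 0 -0.28 0 0.5"

```text
time_s: 20.73
tcp_pos: [569.2, -394.4, 110.1]
orientation: [0.227, 3.131, -0.002]
wrist_force: [-0.3, 0.5, -1.5]
width: 55.4
gripper_force: 15.0
```

```bash
python3 - <<'E'
from h import *
a=87.8
plan((560,-140,108,a),(*mk(16,19),108,a))
E
```

```text
at [ 569.22 -394.4   110.15   81.7 ] tilt [ 0.0026 -0.0015 -1.    ] w 55.4 F [-0.3  0.5 -1.5] t 20.7333
-> [ 560.  -140.   108.    87.8] shift [0.1529 0.8347 0.0072] twist -0.1356 dist 255
-> [533.9 114.3 108.   87.8] shift [0.1194 0.8436 0.    ] twist 0.0 dist 256
```

Emit:
move_arm --pt "0.02 0.12 0 -0.07 0.5" --pt "0.05 0.25 0 -0.136 0.5" --pt "0.08 0.38 0 -0.136 0.5" --pt "0.11 0.51 0 -0.136 0.5" --pt "0.13 0.64 0 -0.136 0.5" --pt "0.153 0.76 0 -0.136 0.5" --pt "0.153 0.835 0 -0.136 0.5" --pt "0.153 0.835 0 -0.136 0.5"

```text
time_s: 21.4
tcp_pos: [559.6, -133.4, 107.3]
orientation: [-0.05, -3.14, -0.004]
wrist_force: [0.6, 0.2, -0.2]
width: 55.7
gripper_force: 15.0
```

Emit:
move_arm --pt "0.02 0.12 0 0 0.5" --pt "0.04 0.24 0 0 0.5" --pt "0.06 0.36 0 0 0.5" --pt "0.08 0.48 0 0 0.5" --pt "0.1 0.6 0 0 0.5" --pt "0.119 0.72 0 0 0.5" --pt "0.119 0.8 0 0 0.5" --pt "0.119 0.84 0 0 0.5" --pt "0.119 0.84 0 0 0.5" --pt "0.119 0.84 0 0 0.5" --pt "0.119 0.84 0 0 0.5" --pt "0.119 0.84 0 0 0.5"

```text
time_s: 22.4
tcp_pos: [533.4, 111.8, 108.0]
orientation: [-0.064, -3.141, 0.001]
wrist_force: [0.4, 0.3, 0.1]
width: 55.9
gripper_force: 15.0
```

```bash
python3 - <<'E'
from h import *
a=87.8
plan((*mk(16,19),54,a))
E
```

```text
at [533.39 111.85 107.98  87.68] tilt [-2.e-04 -7.e-04 -1.e+00] w 55.9 F [0.4 0.3 0.1] t 22.4
-> [533.9 114.3  54.   87.8] shift [-0.0014  0.0081  0.1799] twist -0.0027 dist 54
```

Place, release, and retreat behind for the +x tap.

Emit:
move_arm --pt "-0.001 0.005 0.05 -0.003 0.5" --pt "-0.001 0.005 0.1 -0.003 0.5" --pt "-0.001 0.005 0.14 -0.003 0.5" --pt "-0.001 0.005 0.165 -0.003 0.5" --pt "-0.001 0.005 0.177 -0.003 0.5" --pt "-0.001 0.005 0.18 -0.003 0.5" --pt "-0.001 0.005 0.18 -0.003 0.5"

```text
time_s: 22.98
tcp_pos: [533.8, 115.0, 54.2]
orientation: [0.057, 3.141, -0.0]
wrist_force: [-0.2, 0.2, 0.2]
width: 55.7
gripper_force: 15.0
```

Emit:
move_arm --pt "0 0 0 0 -0.4" --pt "0 0 0 0 -0.4" --pt "0 0 0 0 -0.4" --pt "0 0 -0.03 0 -0.4" --pt "0 0 -0.08 0 -0.4" --pt "0 0 -0.15 0 0" --pt "0.05 0 -0.15 0 0.3" --pt "0.15 0 -0.15 0 0.3" --pt "0.25 0 -0.15 0 0.3" --pt "0.25 0 -0.15 0 0.3" --pt "0.25 0 -0.15 0 0.3"

```text
time_s: 23.9
tcp_pos: [458.0, 118.3, 100.0]
orientation: [0.055, 3.141, 0.001]
wrist_force: [0.6, 0.1, 0.1]
width: 33.5
gripper_force: 0.0
```

```bash
python3 - <<'E'
from h import *
a=87.8
plan((*mk(-55,22),33.5,a),(*mk(-33,22),33.5,a))
E
```

```text
at [457.97 118.31 100.05  88.  ] tilt [ 6.e-04  9.e-04 -1.e+00] w 33.5 F [0.6 0.1 0.1] t 23.9
-> [463.1 120.   33.5  87.8] shift [-0.0168  0.0062  0.2218] twist 0.0044 dist 67
-> [485.1 119.2  33.5  87.8] shift [-0.0733  0.      0.    ] twist 0.0 dist 22
```

Emit:
move_arm --pt "0 0.006 0.07 0.004 0.3" --pt "0 0.006 0.14 0.004 0.3" --pt "0 0.006 0.19 0.004 0.3" --pt "0 0.006 0.215 0.004 0.3" --pt "0 0.006 0.222 0.004 0.3" --pt "0 0.006 0.222 0.004 0.3"

```text
time_s: 24.4
tcp_pos: [459.2, 119.5, 32.6]
orientation: [-0.062, -3.141, 0.001]
wrist_force: [-0.1, -0.8, -0.3]
width: 32.9
gripper_force: 0.0
```

Emit:
move_arm --pt "-0.02 0 0 0 0.3" --pt "-0.04 0 0 0 0.3" --pt "-0.055 0 0 0 0.3" --pt "-0.065 0 0 0 0.3" --pt "-0.072 0 0 0 0.3" --pt "-0.077 0 0 0 0.3" --pt "-0.081 0 0 0 0.3" --pt "-0.084 0 0 0 0.3" --pt "-0.087 0 0 0 0.3" --pt "-0.089 0 0 0 0.3" --pt "-0.09 0 0 0 0.3" --pt "-0.09 0 0 0 0.3"

```text
time_s: 25.4
tcp_pos: [484.4, 118.5, 32.2]
orientation: [-0.061, -3.138, 0.001]
wrist_force: [-8.7, -1.7, 5.9]
width: 32.8
gripper_force: 4.1
```

Emit:
move_arm --pt "0.03 0 0 0 0.3" --pt "0.06 0 -0.05 0 0.6" --pt "0.06 0 -0.15 0 1" --pt "0.06 -0.05 -0.17 0 1" --pt "0.02 -0.15 -0.17 0 1" --pt "-0.06 -0.26 -0.17 0 1" --pt "-0.17 -0.34 -0.17 0 1" --pt "-0.17 -0.34 -0.17 0 1" --pt "-0.17 -0.34 -0.17 0 1" --pt "-0.17 -0.34 -0.17 0 1"

```text
time_s: 26.23
tcp_pos: [532.1, 15.1, 83.2]
orientation: [-0.061, -3.141, -0.0]
wrist_force: [-0.6, 0.1, 0.2]
width: -0.0
gripper_force: 0.0
```

```bash
python3 - <<'E'
from h import *
a=87.8
plan((*mk(20,-50),33.5,a),(*mk(20,-14),33.5,a))
E
```

```text
at [532.08  15.07  83.21  87.77] tilt [-4.e-04  0.e+00 -1.e+00] w -0.0 F [-0.6  0.1  0.2] t 26.2333
-> [535.3  45.2  33.5  87.8] shift [-0.0067  0.1007  0.1657] twist -0.0007 dist 58
-> [536.6  81.1  33.5  87.8] shift [0.   0.12 0.  ] twist 0.0 dist 36
```

Emit:
move_arm --pt "-0.007 0 0.07 0 1" --pt "-0.007 0.02 0.12 0 1" --pt "-0.007 0.05 0.15 0 1" --pt "-0.007 0.08 0.162 0 1" --pt "-0.007 0.1 0.166 0 1" --pt "-0.007 0.1 0.166 0 1" --pt "-0.007 0.1 0.166 0 1"

```text
time_s: 26.82
tcp_pos: [536.2, 45.3, 34.3]
orientation: [0.059, 3.14, 0.0]
wrist_force: [0.5, -0.3, -0.0]
width: 0.8
gripper_force: 0.0
```

Emit:
move_arm --pt "0 0.03 0 0 1" --pt "0 0.06 0 0 1" --pt "0 0.08 0 0 1" --pt "0 0.095 0 0 1" --pt "0 0.105 0 0 1" --pt "0 0.11 0 0 1" --pt "0 0.114 0 0 1" --pt "0 0.117 0 0 1" --pt "0 0.12 0 0 1" --pt "0 0.123 0 0 1" --pt "0 0.125 0 0 1" --pt "0 0.125 0 0 1"

```text
time_s: 27.82
tcp_pos: [537.3, 78.0, 33.7]
orientation: [-0.066, -3.14, 0.006]
wrist_force: [-2.9, -20.1, 7.2]
width: 0.7
gripper_force: 10.5
```

Emit:
move_arm --pt "0 -0.03 0 0 1" --pt "0 -0.1 -0.03 0 1" --pt "0 -0.2 -0.15 0 1" --pt "0 -0.3 -0.2 0 1" --pt "0 -0.4 -0.2 0 1" --pt "0 -0.5 -0.2 0 1" --pt "0 -0.6 -0.2 0 1" --pt "0 -0.7 -0.2 0 1" --pt "0 -0.8 -0.2 0 1" --pt "0 -0.8 -0.2 0 1"

```text
time_s: 28.65
tcp_pos: [527.0, -164.0, 94.1]
orientation: [0.071, 3.14, -0.004]
wrist_force: [-0.3, -0.8, 0.5]
width: 0.4
gripper_force: 0.0
```

```bash
python3 - <<'E'
from h import *
d=cam('top');s=cam('side')
def C(dd,b,k):
    x0,y0,x1,y1=b; return cv2.resize(dd['image'][y0:y1,x0:x1,::-1],None,fx=k,fy=k,interpolation=cv2.INTER_CUBIC)
a=C(d,(245,165,315,245),5.6); b=C(s,(275,150,355,230),5.6)
h=min(a.shape[0],b.shape[0]); o=np.hstack([a[:h],b[:h]]); print(o.shape)
cv2.imwrite('pics/F.png',np.clip(o*1.4,0,255).astype(np.uint8))
E
```

```text
(448, 840, 3)
```

View pics/F.png

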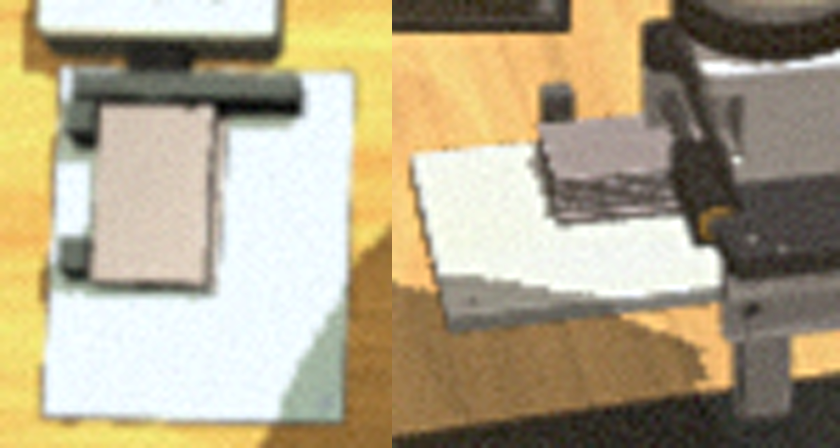

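```bash
python3 - <<'E'
from h import *
print(r.read_state()['joint_pos'].round(2))
plan((*mk(20,-90),95,42.8),(*mk(20,-40),80,-2.2))
E
```

```text
[-0.07  0.48  0.39  1.92 -0.24  0.79  1.98]
at [ 527.7  -158.85   93.62   87.63] tilt [-1.e-04 -2.e-04 -1.e+00] w 0.8 F [-0.5 -0.2  0.2] t 28.75
-> [533.7   5.2  95.   42.8] shift [ 0.0026  0.5472 -0.0046] twist 0.9962 dist 164
-> [535.6  55.2  80.   -2.2] shift [0.1179 0.1179 0.05  ] twist 1.0 dist 52
```

Emit:
move_arm --pt "0 0.1 0 -0.1 1" --pt "0 0.2 0 -0.2 0.5" --pt "0 0.3 0 -0.3 0.15" --pt "0 0.4 0 -0.4 0.15" --pt "0 0.5 0 -0.5 0.15" --pt "0 0.54 0 -0.6 0.15" --pt "0 0.54 0 -0.7 0.15" --pt "0 0.54 0 -0.7 0.15"

```text
time_s: 29.42
tcp_pos: [534.2, 6.4, 93.7]
orientation: [-0.805, 3.037, 0.001]
wrist_force: [0.4, -0.0, 0.1]
width: 39.6
gripper_force: 0.0
```

```bash
python3 - <<'E'
from h import *
print(r.read_state()['joint_pos'].round(2))
plan((*mk(20,-40),90,145),(*mk(20,-40),80,177.8))
E
```

```text
[-0.25  0.43  0.23  1.95 -0.14  0.77  2.14]
at [534.15   6.4   93.67 119.69] tilt [-1.e-04  6.e-04 -1.e+00] w 39.6 F [ 0.4 -0.   0.1] t 29.4167
-> [535.6  55.2  90.  145. ] shift [-0.0848  0.1387  0.0122] twist -0.5624 dist 49
-> [535.6  55.2  80.  177.8] shift [0.     0.     0.0333] twist -0.7289 dist 10
```

Emit:
move_arm --pt "0 0 0 0.15 0.15" --pt "0 0 0 0.3 0.15" --pt "0 0 0 0.45 0.15" --pt "0 0 0 0.6 0.15" --pt "0 0 0 0.75 0.15" --pt "0 0 0 0.9 0.15" --pt "0 0 0 1 0.15" --pt "0 0 0 1 0.15" --pt "0 0 0 1 0.15"

```text
time_s: 30.17
tcp_pos: [534.2, 4.4, 93.7]
orientation: [-0.428, -3.112, 0.0]
wrist_force: [1.4, 0.5, 0.1]
width: 39.7
gripper_force: 0.0
```

```bash
python3 - <<'E'
from h import *
print(r.read_state()['joint_pos'].round(2))
plan((*mk(20,-90),90,40),(*mk(20,-45),80,-2.2))
E
```

```text
[-0.4   0.45  0.41  1.96 -0.25  0.78  1.46]
at [534.24   4.42  93.65  74.34] tilt [-1.e-04 -2.e-04 -1.e+00] w 39.7 F [1.4 0.5 0.1] t 30.1667
-> [533.7   5.2  90.   40. ] shift [0.0023 0.002  0.0122] twist 0.7632 dist 4
-> [535.5  50.2  80.   -2.2] shift [0.1111 0.1008 0.0333] twist 0.9378 dist 46
```

Emit:
move_arm --pt "0 0 0 0.15 0.15" --pt "0 0 0 0.3 0.15" --pt "0 0 0 0.45 0.15" --pt "0 0 0 0.6 0.15" --pt "0 0 0 0.75 0.15" --pt "0 0 0 0.9 0.15" --pt "0 0 0 1 0.15" --pt "0 0 0 1 0.15"

```text
time_s: 30.83
tcp_pos: [534.2, 4.3, 93.6]
orientation: [-1.591, -2.709, 0.0]
wrist_force: [-1.4, 0.4, -0.9]
width: 40.1
gripper_force: 0.0
```

Emit:
move_arm --pt "0 0 0 0.15 0.15" --pt "0 0 0 0.3 0.15" --pt "0 0 0 0.45 0.15" --pt "0 0 0 0.6 0.15" --pt "0 0 0 0.7 0.15" --pt "0 0 0 0.7 0.15" --pt "0 0 0 0.7 0.15"

```text
time_s: 31.42
tcp_pos: [534.3, 4.2, 93.6]
orientation: [-2.258, -2.184, 0.0]
wrist_force: [-0.2, 0.0, -0.4]
width: 39.9
gripper_force: 0.0
```

```bash
python3 - <<'E'
from h import *
print(r.read_state()['joint_pos'].round(2))
plan((*mk(20,-60),33.5,-2.2),(*mk(20,-14),33.5,-2.2))
E
```

```text
[-0.65  0.53  0.74  1.97 -0.48  0.83  0.33]
at [534.28   4.24  93.6   -1.89] tilt [-2.e-04 -2.e-04 -1.e+00] w 39.9 F [-0.2  0.  -0.4] t 31.4167
-> [534.9  35.2  33.5  -2.2] shift [ 0.1031 -0.0014  0.2003] twist 0.0068 dist 68
-> [536.6  81.1  33.5  -2.2] shift [ 0.1533 -0.      0.    ] twist 0.0 dist 46
```

Emit:
move_arm --pt "0.1 0 0 0.007 0.15" --pt "0.103 -0.001 0.08 0.007 0.15" --pt "0.103 -0.001 0.14 0.007 0.15" --pt "0.103 -0.001 0.18 0.007 0.15" --pt "0.103 -0.001 0.195 0.007 0.15" --pt "0.103 -0.001 0.2 0.007 0.15" --pt "0.103 -0.001 0.2 0.007 0.15"

```text
time_s: 32.0
tcp_pos: [535.5, 34.6, 34.0]
orientation: [2.269, 2.172, 0.0]
wrist_force: [-0.2, -0.3, 0.2]
width: 40.1
gripper_force: 0.0
```

Emit:
move_arm --pt "0.03 0 0 0 0.15" --pt "0.06 0 0 0 0.15" --pt "0.09 0 0 0 0.15" --pt "0.11 0 0 0 0.15" --pt "0.125 0 0 0 0.15" --pt "0.135 0 0 0 0.15" --pt "0.142 0 0 0 0.15" --pt "0.146 0 0 0 0.15" --pt "0.149 0 0 0 0.15" --pt "0.152 0 0 0 0.15" --pt "0.155 0 0 0 0.15" --pt "0.155 0 0 0 0.15"

```text
time_s: 33.0
tcp_pos: [537.3, 80.5, 33.7]
orientation: [2.27, 2.17, -0.001]
wrist_force: [0.3, -6.9, 2.3]
width: 39.8
gripper_force: 3.0
```

Emit:
move_arm --pt "0.003 0 0 0 0.15" --pt "0.006 0 0 0 0.15" --pt "0.008 0 0 0 0.15" --pt "0.008 0 0 0 0.15"

```text
time_s: 33.33
tcp_pos: [537.3, 80.7, 33.7]
orientation: [2.271, 2.167, -0.004]
wrist_force: [-1.0, -18.4, 3.6]
width: 39.9
gripper_force: 8.9
```

Emit:
move_arm --pt "-0.03 0 0 0 0.15" --pt "-0.1 0 -0.05 0 0.15" --pt "-0.15 0 -0.18 -0.1 0.15" --pt "-0.15 0.05 -0.2 -0.25 0.15" --pt "-0.15 0.1 -0.2 -0.4 0.2" --pt "-0.15 0 -0.2 -0.55 0.3" --pt "-0.15 -0.1 -0.2 -0.7 0.3" --pt "-0.15 -0.2 -0.2 -0.85 0.3" --pt "-0.15 -0.3 -0.2 -1 0.3" --pt "-0.15 -0.3 -0.2 -1 0.3" --pt "-0.15 -0.3 -0.2 -1 0.3"

```text
time_s: 34.25
tcp_pos: [444.7, 43.3, 94.0]
orientation: [-1.266, -2.875, -0.002]
wrist_force: [0.1, 0.2, 0.7]
width: 32.8
gripper_force: 0.0
```

```bash
python3 - <<'E'
from h import *
print(r.read_state()['joint_pos'].round(2))
a=87.8
plan((*mk(-70,22),90,a),(*mk(-60,22),33.5,a))
s=cam('side'); crop(s,(275,155,365,220),8,'sG')
E
```

```text
[-0.67  0.34  0.59  2.17 -0.29  0.71  0.85]
at [444.65  43.27  94.01  42.47] tilt [ 0.      0.0015 -1.    ] w 32.8 F [0.1 0.2 0.7] t 34.25
-> [448.1 120.6  90.   87.8] shift [0.1823 0.1824 0.0134] twist -1.0073 dist 77
-> [458.1 120.2  33.5  87.8] shift [-0.0333  0.      0.1883] twist 0.0 dist 57
```

View pics/sG.png

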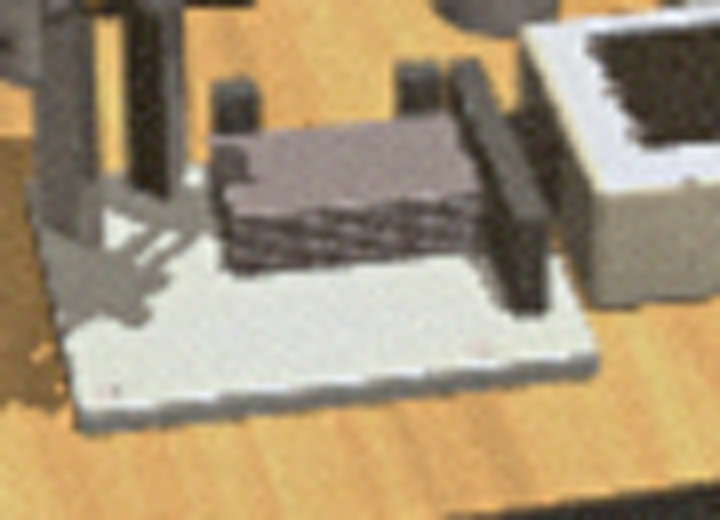

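The stack (crop px 230–490, 120–270) shows a flush near face. One more +x tap.

Emit:
move_arm --pt "0.03 0.03 0 -0.15 0.3" --pt "0.06 0.06 0 -0.3 0.3" --pt "0.1 0.1 0 -0.45 0.3" --pt "0.14 0.14 0 -0.6 0.3" --pt "0.182 0.182 0 -0.75 0.3" --pt "0.182 0.182 0 -0.9 0.3" --pt "0.182 0.182 0 -1 0.3" --pt "0.182 0.182 0 -1 0.3" --pt "0.182 0.182 0 -1 0.3"

```text
time_s: 35.05
tcp_pos: [449.6, 119.9, 93.6]
orientation: [0.076, 3.141, -0.0]
wrist_force: [-0.2, -0.3, -0.3]
width: 32.8
gripper_force: 0.0
```

```bash
python3 - <<'E'
from h import *
a=87.8
plan((*mk(-60,22),33.5,a),(*mk(-33,22),33.5,a))
E
```

```text
at [449.63 119.91  93.59  87.21] tilt [ 1.e-04 -1.e-04 -1.e+00] w 32.8 F [-0.2 -0.3 -0.3] t 35.05
-> [458.1 120.2  33.5  87.8] shift [-0.0281  0.0023  0.2003] twist -0.013 dist 61
-> [485.1 119.2  33.5  87.8] shift [-0.09  0.    0.  ] twist 0.0 dist 27
```

Emit:
move_arm --pt "-0.01 0.002 0.07 -0.013 0.3" --pt "-0.028 0.002 0.14 -0.013 0.3" --pt "-0.028 0.002 0.18 -0.013 0.3" --pt "-0.028 0.002 0.197 -0.013 0.3" --pt "-0.028 0.002 0.2 -0.013 0.3" --pt "-0.028 0.002 0.2 -0.013 0.3" --pt "-0.028 0.002 0.2 -0.013 0.3"

```text
time_s: 35.63
tcp_pos: [457.8, 120.4, 34.4]
orientation: [0.055, 3.14, 0.0]
wrist_force: [0.2, 0.5, 0.0]
width: 32.7
gripper_force: 0.0
```

Emit:
move_arm --pt "-0.03 0 0 0 0.3" --pt "-0.05 0 0 0 0.3" --pt "-0.065 0 0 0 0.3" --pt "-0.073 0 0 0 0.3" --pt "-0.079 0 0 0 0.3" --pt "-0.083 0 0 0 0.3" --pt "-0.087 0 0 0 0.3" --pt "-0.09 0 0 0 0.3" --pt "-0.092 0 0 0 0.3" --pt "-0.094 0 0 0 0.3" --pt "-0.094 0 0 0 0.3"

```text
time_s: 36.55
tcp_pos: [484.8, 119.3, 33.5]
orientation: [-0.054, -3.14, 0.0]
wrist_force: [-4.8, -0.5, 2.3]
width: 33.0
gripper_force: 2.4
```

Emit:
move_arm --pt "0.02 0 0 0 0.3" --pt "0.05 0 -0.05 0 0.3" --pt "0.05 0 -0.15 0 0.3" --pt "0.05 0 -0.3 0 0.3" --pt "0.05 0 -0.4 0 0.1" --pt "0.05 0.1 -0.4 0 0" --pt "0.05 0.2 -0.4 0 0" --pt "0.05 0.3 -0.4 0 0" --pt "0 0.4 -0.4 0 0" --pt "-0.1 0.5 -0.4 0 0" --pt "-0.1 0.5 -0.4 0 0" --pt "-0.1 0.5 -0.4 0 0"

```text
time_s: 37.55
tcp_pos: [521.0, 269.5, 152.9]
orientation: [0.051, 3.141, -0.001]
wrist_force: [-0.1, -0.3, 0.2]
width: 47.0
gripper_force: 0.0
```

```bash
python3 - <<'E'
from h import *
a=87.8
plan((636.2,276.2,110,a),(636.2,276.2,36,a))
E
```

```text
at [520.99 269.47 152.92  88.13] tilt [ 1.e-04 -6.e-04 -1.e+00] w 47.0 F [-0.1 -0.3  0.2] t 37.55
-> [636.2 276.2 110.   87.8] shift [-0.3831  0.035   0.1431] twist 0.0074 dist 123
-> [636.2 276.2  36.   87.8] shift [0.     0.     0.2467] twist 0.0 dist 74
```

Emit:
move_arm --pt "-0.1 0.01 0 0 0" --pt "-0.2 0.02 0.03 0.007 0" --pt "-0.3 0.035 0.07 0.007 0" --pt "-0.37 0.035 0.11 0.007 0" --pt "-0.383 0.035 0.143 0.007 0" --pt "-0.383 0.035 0.143 0.007 0" --pt "-0.383 0.035 0.143 0.007 0" --pt "-0.383 0.035 0.143 0.007 0"

```text
time_s: 38.22
tcp_pos: [635.0, 274.9, 111.6]
orientation: [0.062, 3.141, 0.001]
wrist_force: [0.0, 0.1, 0.7]
width: 47.2
gripper_force: 0.0
```

```bash
python3 - <<'E'
from h import *
a=87.8
s=cam('side'); print(p2w(s,[(260+466/6-.4,125+108/6-.4)],46).round(1), p2w(s,[(260+464/6-.4,125+158/6-.4)],22).round(1))
plan((636.2,276.2,43,a))
E
```

```text
[[640.7 283.5  46. ]] [[637.3 273.1  22. ]]
at [635.21 275.13 111.95  87.75] tilt [ 7.e-04  7.e-04 -1.e+00] w 46.7 F [ 0.3 -0.4  0.2] t 38.2667
-> [636.2 276.2  43.   87.8] shift [-0.0032  0.0037  0.2298] twist -0.0011 dist 69
```

Consistent. Lower, grip the knob, lift.

Emit:
move_arm --pt "-0.002 0.004 0.07 0 0" --pt "-0.002 0.004 0.14 0 0" --pt "-0.002 0.004 0.19 0 0" --pt "-0.002 0.004 0.22 0 0" --pt "-0.002 0.004 0.229 0 0" --pt "-0.002 0.004 0.229 0 0" --pt "-0.002 0.004 0.229 0 0.8" --pt "-0.002 0.004 0.229 0 0.9" --pt "-0.002 0.004 0.229 0 0.9" --pt "-0.002 0.004 0.229 0 0.9" --pt "-0.002 0.004 0.229 0 0.9" --force 25

```text
time_s: 39.18
tcp_pos: [636.8, 276.4, 42.7]
orientation: [0.062, 3.14, 0.001]
wrist_force: [-0.2, 0.5, 4.2]
width: 21.3
gripper_force: 25.0
```

Emit:
move_arm --pt "0 0 -0.03 0 0.9" --pt "0 0 -0.1 0 0.9" --pt "0 0 -0.2 0 0.9" --pt "0 0 -0.3 0 0.9" --pt "0 0 -0.34 0 0.9" --pt "0 0 -0.34 0 0.9" --pt "0 0 -0.34 0 0.9"

```text
time_s: 39.77
tcp_pos: [636.2, 275.9, 143.4]
orientation: [-0.062, -3.141, 0.0]
wrist_force: [-0.7, -0.2, -4.5]
width: 21.2
gripper_force: 25.0
```

```bash
python3 - <<'E'
from h import *
a=87.8
plan((*mk(20,22),145,a),(*mk(20,22),80.5,a))
d=cam('side'); crop(d,(255,60,395,220),3.7,'sH')
E
```

```text
at [636.15 275.94 143.42  87.73] tilt [-4.e-04 -1.e-04 -1.e+00] w 21.2 F [-0.7 -0.2 -4.5] t 39.7667
-> [538.  117.1 145.   87.8] shift [ 0.3058 -0.542  -0.0053] twist -0.0016 dist 187
-> [538.  117.1  80.5  87.8] shift [0.    0.    0.215] twist 0.0 dist 64
```

View pics/sH.png

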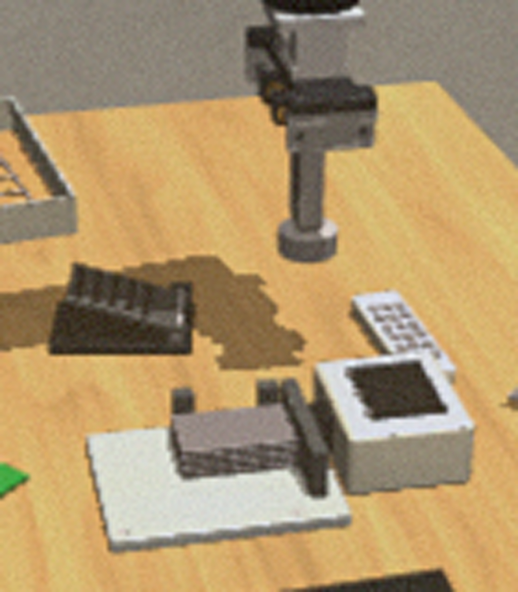

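```bash
python3 - <<'E'
from h import *
d=cam('top'); im=d['image'].astype(int); cv2.imwrite('pics/tI.png',im[165:245,245:315,::-1])
m=np.zeros(im.shape[:2],bool); sub=im[165:245,245:315]
m[165:245,245:315]=(sub[...,0]-sub[...,2]>8)&(sub.sum(2)>250)
m[:180]=0
blobs(d,m,37,50); print('pack',mk(20,22), im[205,280],im[205,305])
E
```

```text
px [277.5 217.4] [245 180  70  65] n 1434 mean [486.7 101.7] rect 502.2 97.7 192 178 ang deg 80.6 ext [198.  268.7]
px [271.7 199.4] [261 183  23  33] n 653 mean [536.7 118. ] rect 537.4 119.0 59 91 ang deg -3.6 ext [56.8 89.4]
pack [538.02979013 117.11602798] [176 166 153] [187 190 198][ WARN:0@1.366] global loadsave.cpp:1063 imwrite_ Unsupported depth image for selected encoder is fallbacked to CV_8U.
```

Emit:
move_arm --pt "0.04 -0.07 0 0 0.9" --pt "0.09 -0.16 0 0 0.9" --pt "0.14 -0.25 0 0 0.9" --pt "0.19 -0.34 0 0 0.9" --pt "0.24 -0.43 0 0 0.9" --pt "0.28 -0.5 0 0 0.9" --pt "0.306 -0.54 0 0 0.9" --pt "0.306 -0.54 0 0 0.9" --pt "0.306 -0.54 0 0 0.9" --pt "0.306 -0.54 0 0 0.9"

```text
time_s: 40.7
tcp_pos: [538.3, 118.4, 143.3]
orientation: [-0.061, -3.14, 0.001]
wrist_force: [0.4, 0.0, -4.8]
width: 21.2
gripper_force: 25.0
```

```bash
python3 - <<'E'
from h import *
a=87.8
plan((*mk(20,22),80.3,a))
E
```

```text
at [538.27 118.36 143.29  87.76] tilt [-9.e-04 -4.e-04 -1.e+00] w 21.2 F [ 0.4  0.  -4.8] t 40.7
-> [538.  117.1  80.3  87.8] shift [ 0.0006 -0.0042  0.21  ] twist -0.0008 dist 63
```

Emit:
move_arm --pt "0 -0.002 0.06 0 0.9" --pt "0 -0.002 0.12 0 0.9" --pt "0 -0.002 0.165 0 0.9" --pt "0 -0.002 0.19 0 0.9" --pt "0 -0.002 0.202 0 0.9" --pt "0 -0.002 0.208 0 0.9" --pt "0 -0.002 0.21 0 0.9" --pt "0 -0.002 0.21 0 0.9" --pt "0 -0.002 0.21 0 0.9"

```text
time_s: 41.45
tcp_pos: [538.7, 117.3, 81.6]
orientation: [0.062, 3.14, 0.0]
wrist_force: [0.4, 0.8, -3.9]
width: 21.2
gripper_force: 25.0
```

Lower until contact, then release.

Emit:
move_arm --pt "0 0 0.002 0 0.9" --pt "0 0 0.004 0 0.9" --pt "0 0 0.005 0 0.9" --pt "0 0 0.005 0 0.9"

```text
time_s: 41.78
tcp_pos: [538.4, 117.2, 79.7]
orientation: [0.062, 3.141, 0.0]
wrist_force: [-0.3, 1.2, -2.7]
width: 21.4
gripper_force: 25.0
```

Emit:
move_arm --pt "0 0 0 0 0.45" --pt "0 0 0 0 0.2" --pt "0 0 0 0 0" --pt "0 0 0 0 0" --pt "0 0 -0.05 0 0" --pt "0 0 -0.15 0 0" --pt "0 0 -0.25 0 0" --pt "0 0 -0.3 0 0" --pt "0 0 -0.3 0 0"

```text
time_s: 42.53
tcp_pos: [539.9, 117.5, 173.0]
orientation: [0.062, 3.136, 0.003]
wrist_force: [-0.2, 0.7, -0.2]
width: 47.1
gripper_force: 0.0
```

```bash
python3 - <<'E'
from h import *
plan((464.8,362,165,87.8),(464.8,362,65,87.8))
s=cam('side'); im=s['image']
for q in ((465,362,48),(450,365,48)): print(w2p(s,q))
E
```

```text
at [539.89 117.51 172.97  87.72] tilt [ 0.0047  0.0018 -1.    ] w 47.1 F [-0.2  0.7 -0.2] t 42.5333
-> [464.8 362.  165.   87.8] shift [0.2825 0.8044 0.0266] twist -0.0018 dist 256
-> [464.8 362.   65.   87.8] shift [0.     0.     0.3333] twist 0.0 dist 100
[[278.46766463 136.88946175]]
[[273.72069262 136.96396114]]
```

Emit:
move_arm --pt "0.03 0.1 0 0 0.5" --pt "0.07 0.22 0 0 1" --pt "0.12 0.34 0 0 1" --pt "0.16 0.46 0 0 1" --pt "0.2 0.58 0 0 1" --pt "0.24 0.69 0 0 1" --pt "0.283 0.78 0.05 0 1" --pt "0.283 0.804 0.15 0 1" --pt "0.283 0.804 0.25 0 1" --pt "0.283 0.804 0.28 0 1" --pt "0.283 0.804 0.28 0 1"

```text
time_s: 43.5
tcp_pos: [461.7, 360.0, 82.7]
orientation: [-0.063, -3.137, 0.006]
wrist_force: [-0.0, -0.3, 0.2]
width: 0.1
gripper_force: 0.0
```

```bash
python3 - <<'E'
from h import *
plan((464.8,362,70,87.8))
d=cam('top');s=cam('side')
def C(dd,b,k):
    x0,y0,x1,y1=b; return cv2.resize(dd['image'][y0:y1,x0:x1,::-1],None,fx=k,fy=k,interpolation=cv2.INTER_CUBIC)
a=C(d,(245,165,315,245),5); b=C(s,(258,120,358,220),4.4)
o=np.zeros((440,800,3)); o[:400,:350]=a; o[:440,355:795]=b
cv2.imwrite('pics/J.png',np.clip(o*1.3,0,255).astype(np.uint8))
E
```

```text
at [461.75 360.04  82.67  87.71] tilt [-0.0037 -0.004  -1.    ] w 0.1 F [-0.  -0.3  0.2] t 43.5
-> [464.8 362.   70.   87.8] shift [-0.0099  0.0069  0.0422] twist -0.002 dist 13
```

View pics/J.png

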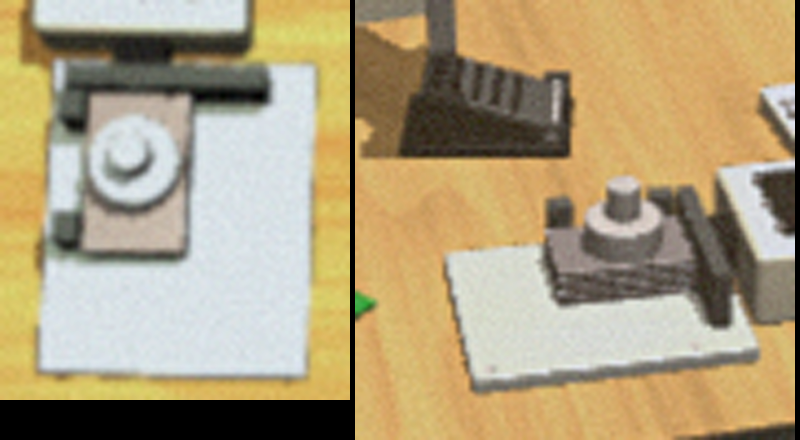

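Weight stands upright mid-pack (top crop px 133,160); pack still square. Now pressing the pedal step by step.

Emit:
move_arm --pt "-0.008 0.005 0.02 0 1" --pt "-0.008 0.005 0.04 0 1" --pt "-0.008 0.005 0.055 0 1" --pt "-0.008 0.005 0.065 0 1" --pt "-0.008 0.005 0.065 0 1"

```text
time_s: 44.02
tcp_pos: [465.4, 363.0, 65.7]
orientation: [-0.062, -3.141, -0.0]
wrist_force: [0.2, 0.9, 2.8]
width: 0.1
gripper_force: 1.3
```

Emit:
move_arm --pt "0 0 0.01 0 1" --pt "0 0 0.02 0 1" --pt "0 0 0.03 0 1" --pt "0 0 0.03 0 1"

```text
time_s: 44.35
tcp_pos: [465.3, 363.1, 56.6]
orientation: [-0.062, -3.141, 0.0]
wrist_force: [-1.2, 1.0, 4.9]
width: 0.6
gripper_force: 2.3
```

Emit:
move_arm --pt "0 0 0.01 0 1" --pt "0 0 0.02 0 1" --pt "0 0 0.03 0 1" --pt "0 0 0.034 0 1" --pt "0 0 0.034 0 1"

```text
time_s: 44.77
tcp_pos: [465.2, 363.3, 47.1]
orientation: [-0.062, -3.14, -0.0]
wrist_force: [-6.2, 0.1, 13.3]
width: 0.3
gripper_force: 6.2
```

Emit:
move_arm --pt "0 0 0.003 0 1" --pt "0 0 0.006 0 1" --pt "0 0 0.006 0 1" --pt "0 0 0.006 0 1" --pt "0 0 0.006 0 1" --pt "0 0 0.006 0 1" --pt "0 0 0.006 0 1"

```text
time_s: 45.35
tcp_pos: [465.3, 363.3, 46.4]
orientation: [-0.062, -3.14, -0.001]
wrist_force: [-11.4, -3.7, 30.8]
width: 0.7
gripper_force: 14.7
```

Emit:
move_arm --pt "0 0 -0.01 0 1" --pt "0 0 -0.03 0 1" --pt "0 0 -0.06 0 1" --pt "0 0 -0.09 0 1" --pt "0 0 -0.14 0 1" --pt "0 0 -0.25 0 1" --pt "0 0 -0.4 0 1" --pt "0 0 -0.4 0 1" --pt "0 0 -0.4 0 1" --pt "0 0 -0.4 0 1" --pt "0 0 -0.4 0 1" --pt "0 0 -0.4 0 1"

```text
time_s: 46.35
tcp_pos: [465.0, 362.5, 163.9]
orientation: [-0.062, -3.14, 0.002]
wrist_force: [0.2, -0.4, -0.2]
width: 0.6
gripper_force: 0.0
```

```bash
python3 - <<'E'
from h import *
plan()
d=cam('top');s=cam('side')
def C(dd,b,k):
    x0,y0,x1,y1=b; return cv2.resize(dd['image'][y0:y1,x0:x1,::-1],None,fx=k,fy=k,interpolation=cv2.INTER_CUBIC)
a=C(d,(245,165,315,245),5); b=C(s,(258,120,358,220),4.4)
o=np.zeros((440,800,3)); o[:400,:350]=a; o[:440,355:795]=b
cv2.imwrite('pics/K.png',np.clip(o*1.3,0,255).astype(np.uint8))
E
```

```text
at [465.01 362.51 163.88  87.73] tilt [-0.0014 -0.0016 -1.    ] w 0.6 F [ 0.2 -0.4 -0.2] t 46.35
```

View pics/K.png

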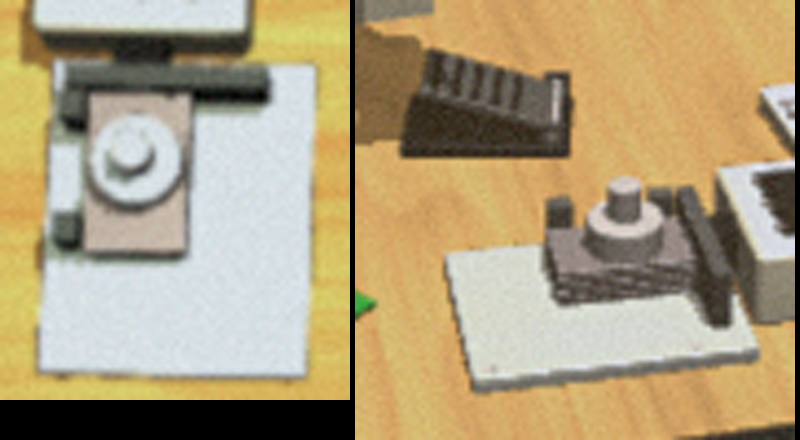

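Pedal is up again, the pack is square and the weight stands on it; handing in.

```bash
python3 -c "
from station import r
print(r.finish_job())"
```

```text
the job is handed in; nothing more can be done
None
```

I handed the job in at about 46 s, with no verdict returned: the three mat blanks are squared on the two started ones against the fence and stops, the weight stands released mid-pack, and the pedal was pressed firmly to its stop and came back up.

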